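# Clear the pile from the packing deck into its nests

## Robot

A 6-joint arm with a two-finger parallel gripper is mounted at the origin on a cart in front of the work surface, level with it; the furniture and walls round the work are solid. World frame = base frame: x ahead of the robot, y to its left, z up, the work surface at z = 0. Lengths are in m, angles in degrees, forces in N, time in s.
With the tool pointing down it reaches from about 0.3 to 0.75 m from the base axis. Payload 8.5 kg.
Tool frame: the origin (TCP) lies at the very end of the fingers, on their centre line; the grasp point (between the pads) lies 19 mm behind it (env.hold_point_z is the distance from the TCP to the grasp point, in m); z points along the fingers, y is the line along which they close (so a half turn about z gives the same grasp; the last joint's range is limited). The gripper opens to 85 mm and grips with 20 to 120 N. Pads are 22 mm wide; open, the fingers measure 114 mm over their backs; the gripper's body (76 mm by 85 mm) begins 54 mm behind the grasp point. The pads swing forward as they close: fully open they stand 13 mm farther back than shut.
Start: joints at [57.508, 21.807, 74.336, -0, 83.858, -12.336], TCP at [0.19, 0.516, 0.231] pointing down, gripper open.
Joint ranges: [-178.18, 178.18], [-50.72, 133.34], [12.68, 142.11], [-81.47, 261.47], [9.98, 163.14], [-165.26, 165.26]. Speed limits (degrees/s): [136.94, 136.94, 180, 180, 180, 180].

## Interface

Orientations are given as a 3x3 rotation matrix whose columns are the frame's x, y, z axes.
In Python, from rig import env, optics gives the robot as it stands.
- The arm moves only by the shell command python3 -m jog 'ROWS' [OPENING] [FORCE]. ROWS is JSON, a list of rows, each an object with "linear": the shift along the tool's x, y, z in units of 40 mm (1.0 is 40 mm), a list of three; "roll": the turn about the tool's z in units of 5 degrees (1.0 is 5 degrees). A call has 1 to 12 rows; each row shifts and turns the commanded pose from where the row before left it, along the tool's axes as they then stand; what a row does not reach is not made up. A row lasts 1/12 s, in which the tool goes at most 41.7 mm and 7.16 degrees, less where a joint would pass 70% of its speed; a pose out of reach is approached as far as the arm can. A call is refused whole if a number of a shift passes 1 or a number of a turn 1, either way. A call with a gripper value outside its range is refused whole. OPENING is the opening, from -1 (shut) to 1 (fully open), set as the call begins (- or left out, the last holds). The fingers move at their own pace and stop on an object; FORCE is the grip in N (left out, the last holds). Time passes only in rows, so rows that do not move let the fingers close. It gives the time, the measured TCP pose, the force, the opening and the grip force at its end, in the units of the state.
- env.observe(): the state, without advancing time (a new reading comes with each control period).
- optics.get_image(name): name is "scene" or "top" or "wrist"; returns the picture (384x512x3 uint8, red, green, blue); there is no depth.
- optics.calibration(name): a dict with "fov_y" (degrees; the focal length in pixels is half the picture's height over the tangent of half this angle, whatever the lens; pixels are square), "cx", "cy" (the principal point, pixels), "T" (4x4, takes a point from camera to world coordinates). Camera axes: x right, y down, z forward; pixel columns grow to the right and rows downward; lengths in m; the calibration is good to about 2 mm. A picture is of the moment at which its call begins: read the wrist's pose just before it. calibration takes no time and is no camera call; for the wrist camera it gives the pose at the moment of the call.
- env.close_job(): hands the job in; it is judged then, once.
The state is a dict: "time_s": time; "q": joint angles; "qvel": joint speeds; "joint_efforts": joint torques, N m; "position": TCP position; "tool_rot": TCP orientation; "ft_force": force on the tool from outside, world axes, zero at the start; "wrist_torque": the same for the moment, N m; "grip_width": finger opening in m; "gripper_force": force on a finger pad.
Only numpy, scipy, OpenCV 4.12 (cv2) and the standard library are available. Lean on these libraries where they do the work, as an engineer would, in place of code of your own. Each camera call takes 0.05 s, during which the arm holds its last target. There are 200 camera calls.

## Task

Someone left a pile on the raised grey packing deck: clear it from the top down, setting each thing in the plywood nest whose outline it fits (box cutter, slim upright box, black power adapter, long carton). Each must end up lying flat on the plate between its nest's corner lips, right side up as it was in the pile, let go of and at rest, and the tape roll and the pen on the deck must be left where they are.

Things in the scene. Friction and masses are not known exactly. Their poses are not given: they have to be found in the camera images.
- cutter: Yellow box cutter lying flat on top of the pile: 172 mm long over the blade (own y, blade at -y), 18 mm wide (own x), body 12 mm thick from y = -58 to +86 mm (balance point near y = +14); a small fixed black slider between y = -29 and -11 rises to 20 mm. 70 g. Origin: centre of its underside, midway along the 172 mm; z up.
- slim_box: Small narrow printed cardboard box standing upright on its long narrow side, second from the top: 89 mm long (own y), 30 mm wide (own x), 50 mm tall. Mass about 46 g. Origin at the centre of its underside; z up.
- adapter: Black rectangular power adapter without cable, third from the top, lying flat across the long carton: 96 mm long (own x), 53 mm wide (own y), 30 mm tall. Mass 0.18 to 0.36 kg. Origin at the centre of its underside; z up.
- long_carton: Long plain brown cardboard carton with a pale tape strip, at the bottom of the pile: 160 mm long (own y), 64 mm wide (own x), 32 mm tall, closed and rigid. Mass 0.13 to 0.25 kg. Origin at the centre of its underside; z up.
- cutter_nest: Nest of the box cutter: the long, very narrow one. Fixed plywood plate, 4 mm thick, with four black L-shaped corner lips 8 mm high on it; clear space between them 184 mm (own y) by 30 mm (own x). Lips reach 22 mm in along y; the sides between are open. Origin: centre of its underside on the deck (z = 0.125), 4 mm below the surface things rest on; z up. Ends alike.
- box_nest: Nest of the slim box: the short, narrow one. Fixed plywood plate, 4 mm thick, with four black L-shaped corner lips 8 mm high on it; clear space between them 101 mm (own y) by 42 mm (own x). Lips reach 22 mm in along y; the sides between are open. Origin: centre of its underside on the deck (z = 0.125), 4 mm below the surface things rest on; z up. Ends alike.
- adapter_nest: Nest of the power adapter: the short, broad one. Fixed plywood plate, 4 mm thick, with four black L-shaped corner lips 8 mm high on it; clear space between them 108 mm (own y) by 65 mm (own x). Lips reach 22 mm in along y; the sides between are open. Origin: centre of its underside on the deck (z = 0.125), 4 mm below the surface things rest on; z up. Ends alike.
- carton_nest: Nest of the long carton: the large one, long and broad. Fixed plywood plate, 4 mm thick, with four black L-shaped corner lips 8 mm high on it; clear space between them 172 mm (own y) by 76 mm (own x). Lips reach 22 mm in along y; the sides between are open. Origin: centre of its underside on the deck (z = 0.125), 4 mm below the surface things rest on; z up. Ends alike.
- tape_roll: Bystander: roll of tan packing tape lying flat on the deck, 117 mm across, 48 mm high, loose. Origin at the centre of its underside. Not to be moved.
- pen: Bystander: black ball pen lying loose on the deck, 145 mm long (own y), 12 mm wide, 9 mm high. Origin at the middle of its underside. Not to be moved.

How it is judged (in metres and radians):
On the way, in this order (a step that is already met when the one before it is completed fails the run):
1. the box cutter is seated in its nest and let go (horizontal distance between cutter and cutter_nest below 0.012 m and angle between the y axis of cutter and the y axis of cutter_nest, either way round below 0.25 rad and z of cutter in the frame of cutter_nest below 0.0075 m and angle between cutter's own z axis and vertical below 0.08 rad and contact force between the fingers and cutter below 0.05 N and linear speed of cutter below 0.02 m/s), for 0.2 s.
2. the slim upright box is seated in its nest and let go (horizontal distance between slim_box and box_nest below 0.012 m and angle between the y axis of slim_box and the y axis of box_nest, either way round below 0.25 rad and z of slim_box in the frame of box_nest below 0.0075 m and angle between slim_box's own z axis and vertical below 0.08 rad and contact force between the fingers and slim_box below 0.05 N and linear speed of slim_box below 0.02 m/s), for 0.2 s.
3. the black power adapter is seated in its nest and let go (horizontal distance between adapter and adapter_nest below 0.012 m and angle between the x axis of adapter and the y axis of adapter_nest, either way round below 0.25 rad and z of adapter in the frame of adapter_nest below 0.0075 m and angle between adapter's own z axis and vertical below 0.08 rad and contact force between the fingers and adapter below 0.05 N and linear speed of adapter below 0.02 m/s), for 0.2 s.
4. the long carton is seated in its nest and let go (horizontal distance between long_carton and carton_nest below 0.012 m and angle between the y axis of long_carton and the y axis of carton_nest, either way round below 0.25 rad and z of long_carton in the frame of carton_nest below 0.0075 m and angle between long_carton's own z axis and vertical below 0.08 rad and contact force between the fingers and long_carton below 0.05 N and linear speed of long_carton below 0.02 m/s), for 0.2 s.
At the end, for the whole second after the job is handed in: Box cutter, slim box, power adapter and long carton each lie in their own nest: origin within 12 mm (horizontally) of the nest's origin, long axis within 0.25 rad of the nest's long axis (either way round), underside no more than 3.5 mm above the plate, upright within 0.08 rad, released and at rest (all of step 1 and all of step 2 and all of step 3 and all of step 4); the robot touches nothing.
It fails at once if the tape roll is shifted by more than 25 mm (distance of tape_roll from where it was at the start of the episode above 0.025 m).
It fails at once if the pen is shifted by more than 25 mm (distance of pen from where it was at the start of the episode above 0.025 m).
It also fails if it takes over 112 s, if anything falls off the work surface, if the arm or the gripper's body presses on something with over 40 N, if the wrist force passes 120 N, or if a joint passes its speed limit or range.

## Working session

There is one attempt and no reset: what is moved stays moved. The work goes in short steps, Python scripts to look and compute and a shell command to move; the robot and the scene stay as the last step left them, time stands still between calls to the robot, and variables do not carry over. Pictures are saved under pics/ and viewed, at most 14 in all, crops included, and the job is handed in when it is done.

```bash
mkdir -p pics; ls; python3 - <<'E'
from rig import env, optics
import cv2
print(env.observe()); print(env.hold_point_z)
for n in ["scene","top"]:
    im=optics.get_image(n); cv2.imwrite(f"pics/{n}0.png",cv2.resize(im[:,:,::-1],(800,600),interpolation=cv2.INTER_CUBIC)); print(n,optics.calibration(n))
E
```

```text
pics
{'time_s': 0.0, 'q': array([ 5.75080781e+01,  2.18416548e+01,  7.43860246e+01,  5.01147441e-04,
        8.38567136e+01, -1.23355308e+01]), 'qvel': array([-0.05708805,  0.08381989, -0.01577574,  0.02121714, -0.06292965,
        0.03671075]), 'joint_efforts': array([-7.09721280e-04, -4.48452079e+01, -2.31277585e+01, -2.01501061e-04,
        4.67615027e-03,  3.73656945e-06]), 'position': array([0.18935745, 0.51606291, 0.23069806]), 'tool_rot': array([[-9.38755110e-01,  3.44584106e-01, -7.98567282e-04],
       [ 3.44584880e-01,  9.38754350e-01, -1.23770058e-03],
       [ 3.23166561e-04, -1.43707196e-03, -9.99998915e-01]]), 'ft_force': array([-1.10012563, -1.3483958 ,  0.51254606]), 'wrist_torque': array([-0.00156805, -0.00069769,  0.02974953]), 'gripper_force': 0.0, 'grip_width': 0.08484695152408063}
0.0187
scene {'fov_y': 49.638822496922714, 'cx': 259.3571725960278, 'cy': 195.33137296291991, 'T': array([[ 0.50755849, -0.46806293,  0.72339579, -0.20161031],
       [-0.86142983, -0.29317812,  0.41471103, -0.44450598],
       [ 0.01797296, -0.83364482, -0.55200842,  0.82040322],
       [ 0.        ,  0.        ,  0.        ,  1.        ]])}
top {'fov_y': 49.631195861128745, 'cx': 255.22223549582, 'cy': 191.10214426764156, 'T': array([[ 4.86873707e-02, -9.77671798e-01,  2.04419657e-01,
         3.43639054e-01],
       [-9.98813583e-01, -4.74552693e-02,  1.09281501e-02,
        -6.82279075e-03],
       [-9.83354301e-04, -2.04709193e-01, -9.78822343e-01,
         1.29060716e+00],
       [ 0.00000000e+00,  0.00000000e+00,  0.00000000e+00,
         1.00000000e+00]])}
```

View pics/top0.png

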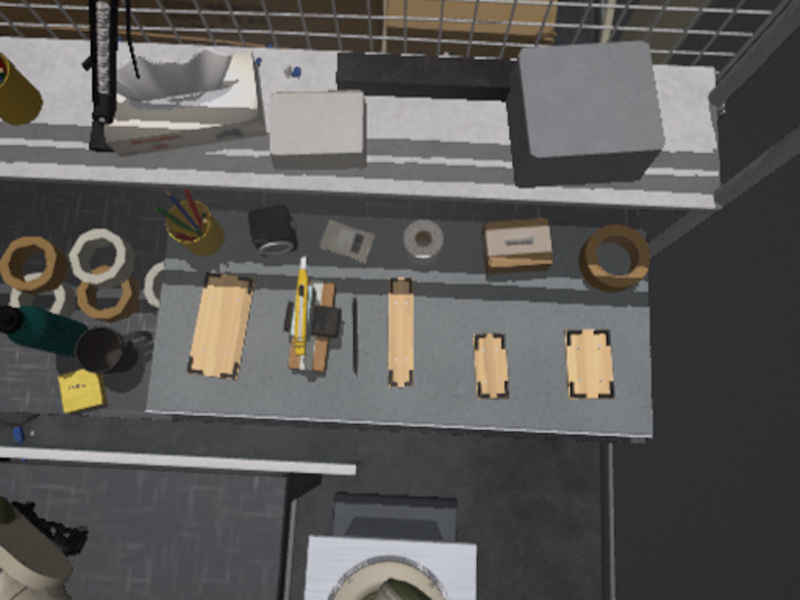

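View pics/scene0.png

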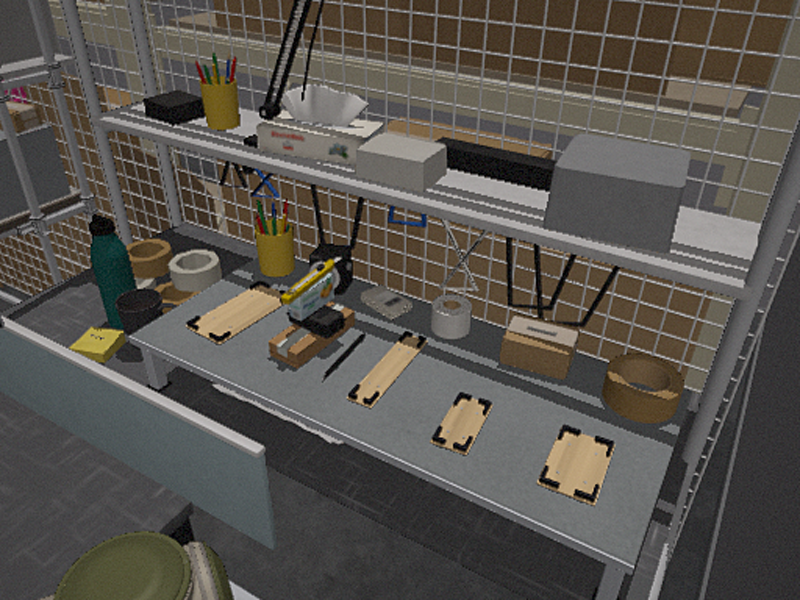

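```bash
cat > h.py <<'E'
import numpy as np, cv2, sys
from rig import env, optics
def K(c):
    f=192/np.tan(np.radians(c["fov_y"]/2)); return np.array([[f,0,c["cx"]],[0,f,c["cy"]],[0,0,1]])
def proj(c,P):
    Ti=np.linalg.inv(c["T"]); p=(Ti[:3,:3]@np.atleast_2d(P).T).T+Ti[:3,3]; p=p@K(c).T; return p[:,:2]/p[:,2:]
def back(c,uv,z):
    d=(c["T"][:3,:3]@np.linalg.inv(K(c))@np.c_[np.atleast_2d(uv),np.ones(len(np.atleast_2d(uv)))].T).T
    o=c["T"][:3,3]; return o+d*((np.asarray(z)-o[2])/d[:,2])[:,None]
def crop(im,x0,y0,x1,y1,s,name):
    b=im[y0:y1,x0:x1,::-1].astype(float); b=np.clip((b/255)**0.6*255,0,255).astype(np.uint8)
    cv2.imwrite("pics/"+name,cv2.resize(b,None,fx=s,fy=s,interpolation=cv2.INTER_CUBIC))
E
python3 - <<'E'
from h import *
im=optics.get_image("top"); np.save("top.npy",im)
crop(im,115,155,275,275,5,"tA.png"); crop(im,240,165,420,285,4.4,"tB.png")
im=optics.get_image("scene");np.save("scene.npy",im); crop(im,110,155,270,275,5,"sA.png")
E
```

```text
(no output)
```

View pics/tA.png

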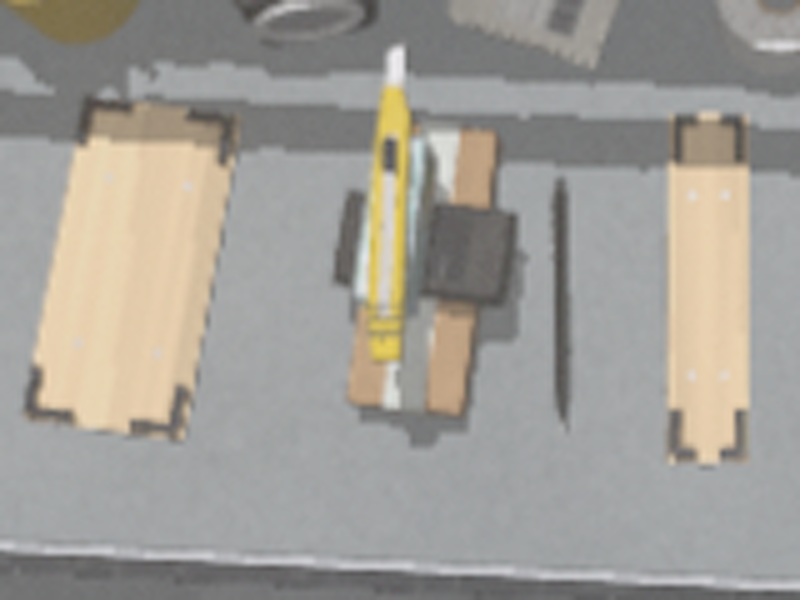

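View pics/tB.png

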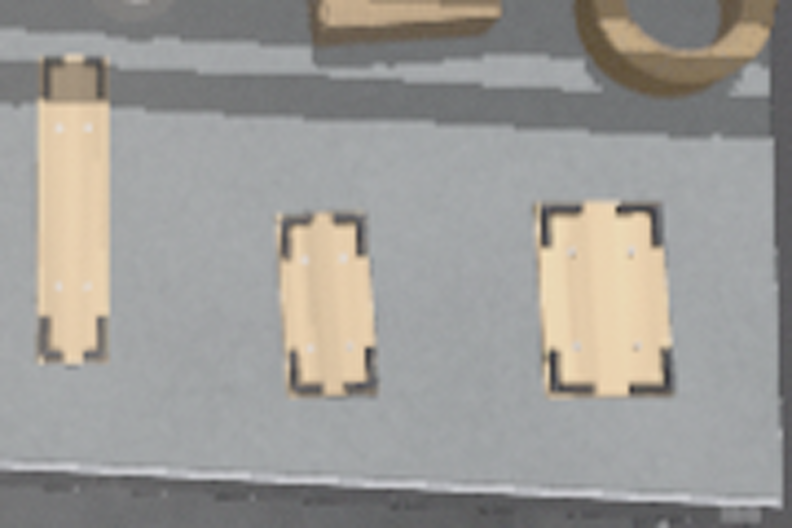

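View pics/sA.png

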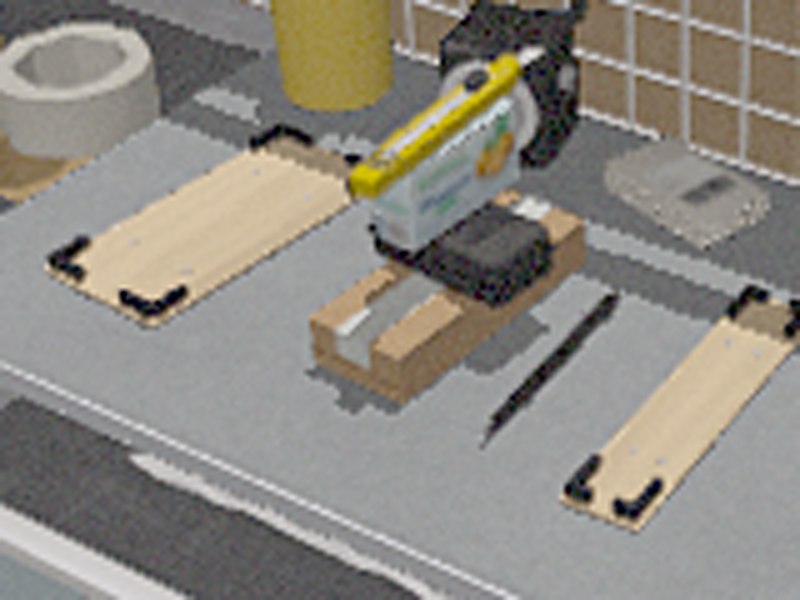

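```bash
python3 - <<'E'
from h import *
c=optics.calibration("top")
def A(l,z,s=5,o=(115,155)): return back(c,(np.array(l,float)+.5)/s-.5+o,z)
B=lambda l,z:A(l,z,4.4,(240,165))
def rep(n,p):
    p=p[:,:2]; m=p.mean(0); d=((p[0]-p[2])+(p[1]-p[3]))/2; w=((p[0]-p[1])+(p[2]-p[3]))/2
    print(n,m.round(4),"long",np.linalg.norm(d).round(4),"wid",np.linalg.norm(w).round(4),"ang",np.degrees(np.arctan2(d[1],d[0])).round(2),np.degrees(np.arctan2(w[1],w[0])).round(2))
rep("carton_nest s",A([(108,178),(187,186),(77,344),(157,353)],.129))
rep("carton_nest p",A([(85,100),(238,117),(25,416),(183,440)],.129))
rep("cutter_nest s",A([(691,195),(726,195),(691,376),(726,376)],.129))
rep("cutter_nest p",A([(670,115),(750,115),(667,462),(748,462)],.129))
rep("cutter_nest sB",B([(59,128),(88,128),(58,287),(87,287)],.129))
rep("box_nest s",B([(305,261),(344,258),(310,348),(350,345)],.129))
rep("box_nest p",B([(277,214),(366,212),(290,397),(378,395)],.129))
rep("adap_nest s",B([(572,253),(630,252),(577,346),(636,347)],.129))
rep("adap_nest p",B([(536,203),(663,203),(548,396),(676,396)],.129))
rep("cutter",A([(382,90),(411,90),(371,360),(402,360)],.249)); print(A([(397,45)],.247))
rep("adapter",A([(350,190),(518,210),(337,285),(503,305)],.187))
rep("carton",A([(410,125),(497,130),(348,404),(465,415)],.157))
print("pen",A([(560,178),(568,430)],.13)); print("deck",A([(0,547),(800,585)],.125))
# panel and shelf edges (800x600 full view), unknown heights
f=lambda l,z:back(c,(np.array(l,float)+.5)/1.5625-.5,z)
for z in(0.,.2,.3): print(z,f([(0,450),(355,468)],z)[:,:2].round(3).tolist())
for z in (.3,.5,.6): print("shelf",z,f([(0,178),(715,207)],z)[:,:2].round(3).tolist())
w=optics.calibration("wrist"); s=env.observe(); 
print("wristcam in tool:",s["tool_rot"].T@(w["T"][:3,3]-s["position"]), s["tool_rot"].T@w["T"][:3,:3],w["fov_y"])
# scene cam points: panel top end, shelf front
c2=optics.calibration("scene"); g=lambda l,z:back(c2,(np.array(l,float)+.5)/1.5625-.5,z)
for z in(0.,.2,.3): print("sc panel",z,g([(3,322),(265,455)],z)[:,:2].round(3).tolist())
for z in (.3,.5,.6): print("sc shelf",z,g([(100,112),(750,290)],z)[:,:2].round(3).tolist())
E
```

```text
carton_nest s [0.5231 0.3271] long 0.0964 wid 0.0456 ang -4.31 86.64
carton_nest p [0.5224 0.3266] long 0.1848 wid 0.0896 ang -4.14 85.27
cutter_nest s [5.274e-01 2.000e-04] long 0.1035 wid 0.0198 ang 2.76 92.78
cutter_nest p [0.5269 0.    ] long 0.1984 wid 0.0455 ang 2.35 92.78
cutter_nest sB [5.272e-01 5.000e-04] long 0.1034 wid 0.0186 ang 2.41 92.78
box_nest s [ 0.4734 -0.164 ] long 0.0554 wid 0.0252 ang 4.75 97.12
box_nest p [ 0.4729 -0.1643] long 0.1165 wid 0.0563 ang 5.04 94.08
adap_nest s [ 0.4841 -0.3396] long 0.0598 wid 0.0372 ang 2.7 92.79
adap_nest p [ 0.4847 -0.3408] long 0.1229 wid 0.0811 ang 3.05 92.78
cutter [0.5323 0.1626] long 0.1402 wid 0.0153 ang 2.47 92.78
[[0.62694178 0.16763648 0.247     ]]
adapter [0.5312 0.1526] long 0.0524 wid 0.0911 ang -3.94 85.87
carton [0.5256 0.1543] long 0.1595 wid 0.0566 ang -5.05 88.29
pen [[0.58468858 0.08794275 0.13      ]
 [0.44164051 0.07447825 0.13      ]]
deck [[ 0.36235733  0.38483152  0.125     ]
 [ 0.36327277 -0.05818687  0.125     ]]
0.0 [[0.277, 0.766], [0.276, 0.076]]
0.2 [[0.287, 0.646], [0.287, 0.063]]
0.3 [[0.292, 0.586], [0.292, 0.057]]
shelf 0.3 [[0.719, 0.661], [0.726, -0.495]]
shelf 0.5 [[0.644, 0.526], [0.649, -0.397]]
shelf 0.6 [[0.606, 0.459], [0.61, -0.347]]
wristcam in tool: [ 0.06514813  0.00095865 -0.14213219] [[-9.45580233e-04 -9.65539904e-01 -2.60253338e-01]
 [ 9.99999520e-01 -9.79553970e-04  8.40207905e-07]
 [-2.55743445e-04 -2.60253212e-01  9.65540367e-01]] 68.02175114590825
sc panel 0.0 [[0.355, 0.878], [0.353, 0.141]]
sc panel 0.2 [[0.219, 0.555], [0.218, -0.002]]
sc panel 0.3 [[0.152, 0.394], [0.15, -0.073]]
sc shelf 0.3 [[0.84, 1.071], [0.798, -0.48]]
sc shelf 0.5 [[0.44, 0.488], [0.414, -0.466]]
sc shelf 0.6 [[0.239, 0.197], [0.222, -0.46]]
```

```bash
cat >> h.py <<'E'
def go(x,y,z,yaw=None):
    "yaw: wanted world heading (deg) of the tool's -x axis"
    s=env.observe(); R=s["tool_rot"]; d=np.array([x,y,z])-s["position"]
    a=np.degrees(np.arctan2(-R[1,0],-R[0,0]))
    print("now",s["position"].round(4),"yaw",a.round(2),"units",(R.T@d/.04).round(3),"roll",None if yaw is None else round(-(yaw-a)/5,3),
      "after roll units",None if yaw is None else ((lambda c,s_:np.array([[-c,-s_,0],[-s_,c,0],[0,0,-1]]).T)(np.cos(np.radians(yaw)),np.sin(np.radians(yaw)))@d/.04).round(3), "t",s["time_s"],"tilt",R[:2,2].round(4))
E
python3 -c "
from h import *; go(.53,.163,.42,2.5)"
```

```text
now [0.1894 0.5162 0.231 ] yaw -20.16 units [-11.034  -5.358  -4.723] roll -4.531 after roll units [-8.121 -9.192 -4.726] t 0.2 tilt [-0.0004 -0.0007]
```

```bash
python3 -m jog '[{"linear":[0,0,-0.8],"roll":0},{"linear":[0,0,-0.8],"roll":0},{"linear":[0,0,-0.8],"roll":-0.9},{"linear":[0,0,-0.8],"roll":-0.9},{"linear":[0,0,-0.8],"roll":-0.9},{"linear":[0,0,-0.7],"roll":-0.9},{"linear":[0,0,0],"roll":-0.9},{"linear":[-0.5,-0.57,0],"roll":0},{"linear":[-0.5,-0.57,0],"roll":0},{"linear":[-0.5,-0.57,0],"roll":0},{"linear":[-0.5,-0.57,0],"roll":0},{"linear":[-0.5,-0.57,0],"roll":0}]' 1 && python3 -m jog '[{"linear":[-0.5,-0.57,0],"roll":0},{"linear":[-0.5,-0.57,0],"roll":0},{"linear":[-0.5,-0.57,0],"roll":0},{"linear":[-0.5,-0.57,0],"roll":0},{"linear":[-0.5,-0.57,0],"roll":0},{"linear":[-0.5,-0.57,0],"roll":0},{"linear":[-0.5,-0.57,0],"roll":0},{"linear":[-0.5,-0.57,0],"roll":0},{"linear":[-0.5,-0.57,0],"roll":0},{"linear":[-0.5,-0.57,0],"roll":0},{"linear":[-0.5,-0.57,0],"roll":0},{"linear":[0,0,0],"roll":0}]'
python3 - <<'E'
from h import *
go(.53,.163,.42,2.5)
c=optics.calibration("wrist"); im=optics.get_image("wrist"); np.save("w1.npy",im); np.save("w1c.npy",c,allow_pickle=True)
crop(im,0,0,512,384,1.56,"w1.png")
E
```

```text
time_s: 1.2
position: [0.2947, 0.4053, 0.4192]
tool_rot: [[-0.999, -0.041, -0.0], [-0.041, 0.999, -0.0], [0.0, -0.0, -1.0]]
ft_force: [0.0, 0.4, -0.0]
grip_width: 0.0855
gripper_force: 0.0
time_s: 2.2
position: [0.527, 0.1614, 0.4175]
tool_rot: [[-0.999, -0.036, -0.003], [-0.036, 0.999, -0.001], [0.003, -0.001, -1.0]]
ft_force: [-0.6, -0.4, 0.3]
grip_width: 0.0855
gripper_force: 0.0
now [0.527  0.1614 0.4175] yaw 2.08 units [-0.076  0.037 -0.063] roll -0.085 after roll units [-0.076  0.037 -0.063] t 2.2 tilt [-0.0025 -0.0012]
```

View pics/w1.png

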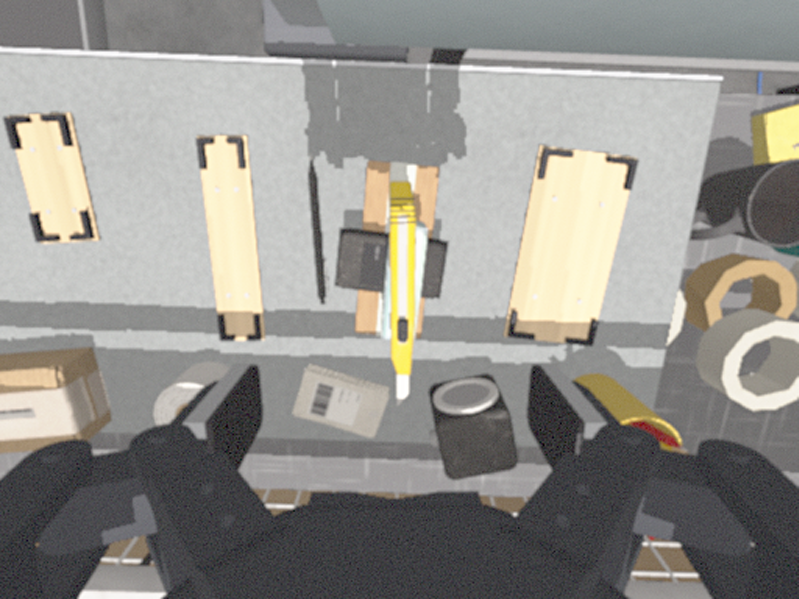

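```bash
cat >> h.py <<'E'
def ctr(n,c,l,z,s,o=(0,0)):
    "l: near-left, near-right, far-left, far-right picks"
    p=back(c,(np.array(l,float)+.5)/s-.5+o,z)[:,:2]; m=p.mean(0); d=((p[2]-p[0])+(p[3]-p[1]))/2; w=((p[0]-p[1])+(p[2]-p[3]))/2
    L=np.linalg.norm
    print(n,m.round(4),"long",L(d).round(4),"wid",L(w).round(4),"ang",np.degrees(np.arctan2(d[1],d[0])).round(2),(np.degrees(np.arctan2(w[1],w[0]))).round(2))
E
python3 - <<'E'
from h import *
c=np.load("w1c.npy",allow_pickle=True).item(); s=1.56
ctr("cutter",c,[(390,183),(413,182),(392,373),(413,373)],.249,s)
print(back(c,(np.array([(402,397),(402,182)])+.5)/s-.5,.243))
ctr("cutter_nest",c,[(197,137),(246,135),(212,339),(264,339)],.129,s)
ctr("cutter_nest screws",c,[(219,189),(239,189),(227,294),(248,294)],.129,s)
ctr("carton_nest",c,[(541,147),(636,158),(508,339),(594,344)],.129,s)
ctr("box_nest",c,[(5,115),(72,113),(36,241),(100,238)],.129,s)
ctr("carton",c,[(367,163),(440,163),(357,332),(424,332)],.157,s)
ctr("adapter",c,[(345,229),(447,240),(336,288),(440,298)],.187,s)
E
```

```text
cutter [0.5344 0.1675] long 0.1399 wid 0.0158 ang 2.56 -86.78
[[0.62745235 0.17129109 0.243     ]
 [0.46416325 0.16481865 0.243     ]]
cutter_nest [0.5285 0.0019] long 0.1973 wid 0.0493 ang 1.2 -86.97
cutter_nest screws [0.528 0.005] long 0.1023 wid 0.02 ang 1.28 -87.97
carton_nest [0.5253 0.3322] long 0.1864 wid 0.0893 ang -3.47 -92.84
box_nest [ 0.4735 -0.1599] long 0.1137 wid 0.0619 ang 4.61 -85.85
carton [0.5263 0.1638] long 0.1556 wid 0.0638 ang -2.28 -87.97
adapter [0.5325 0.1599] long 0.051 wid 0.0882 ang -5.74 -93.87
```

```bash
python3 -m jog '[{"linear":[-0.12,0.09,-0.06],"roll":-0.08},{"linear":[0,0,0.6],"roll":0},{"linear":[0,0,0.6],"roll":0},{"linear":[0,0,0.6],"roll":0},{"linear":[0,0,0.6],"roll":0},{"linear":[0,0,0.6],"roll":0},{"linear":[0,0,0.5],"roll":0},{"linear":[0,0,0.4],"roll":0},{"linear":[0,0,0.2],"roll":0},{"linear":[0,0,0],"roll":0},{"linear":[0,0,0],"roll":0},{"linear":[0,0,0],"roll":0}]' 1
python3 - <<'E'
from h import *
go(.532,.165,.240,2.5)
c=optics.calibration("wrist"); im=optics.get_image("wrist"); np.save("w2.npy",im); np.save("w2c.npy",c,allow_pickle=True)
crop(im,0,0,512,384,1.56,"w2.png")
E
```

```text
time_s: 3.25
position: [0.5291, 0.1692, 0.2591]
tool_rot: [[-0.999, -0.049, 0.002], [-0.049, 0.999, 0.0], [-0.002, 0.0, -1.0]]
ft_force: [-0.1, -0.0, 0.2]
grip_width: 0.0856
gripper_force: 0.0
now [0.5291 0.1692 0.2591] yaw 2.78 units [-0.065 -0.108  0.478] roll 0.056 after roll units [-0.067 -0.107  0.478] t 3.25 tilt [0.0023 0.0003]
```

View pics/w2.png

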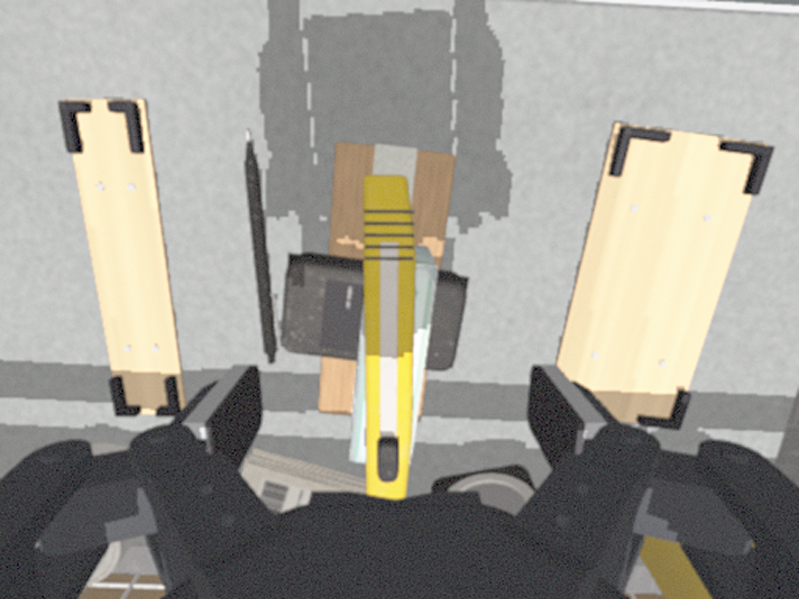

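```bash
python3 - <<'E'
from h import *
c=np.load("w2c.npy",allow_pickle=True).item(); s=1.56
ctr("cutter",c,[(364,177),(409,176),(368,495),(406,497)],.249,s)
ctr("cutter_nest",c,[(60,101),(146,98),(113,415),(184,413)],.129,s)
ctr("cutter_nest screws",c,[(100,186),(131,187),(127,348),(156,348)],.129,s)
ctr("carton_nest",c,[(616,122),(772,146),(556,376),(686,428)],.129,s)
ctr("carton",c,[(336,142),(455,155),(319,412),(422,420)],.157,s)
ctr("adapter",c,[(289,254),(467,277),(281,352),(455,370)],.187,s)
ctr("slim",c,[(0,0),(434,252),(351,460),(412,462)],.237,s)
print(back(c,(np.array([(434,252),(351,460),(412,462)])+.5)/s-.5,.237))
E
```

```text
cutter [0.5262 0.1668] long 0.1246 wid 0.0151 ang 2.55 -88.49
cutter_nest [0.5289 0.0029] long 0.1987 wid 0.0489 ang 1.81 -85.46
cutter_nest screws [0.5286 0.0038] long 0.1027 wid 0.0187 ang 2.77 -88.17
carton_nest [0.518  0.3334] long 0.1727 wid 0.0966 ang -3.49 -102.94
carton [0.5279 0.1627] long 0.1568 wid 0.063 ang -2.87 -92.72
adapter [0.5316 0.1592] long 0.0508 wid 0.0894 ang -3.76 -94.21
slim [0.5167 0.1381] long 0.1404 wid 0.0939 ang 24.02 -113.58
[[0.49025042 0.18263446 0.237     ]
 [0.5809332  0.15368561 0.237     ]
 [0.58068802 0.17966691 0.237     ]]
```

```bash
python3 -m jog '[{"linear":[-0.1,-0.06,0.2],"roll":0},{"linear":[0,0,0.2],"roll":0},{"linear":[0,0,0.06],"roll":0},{"linear":[0,0,0],"roll":0},{"linear":[0,0,0],"roll":0}]' && python3 -c "
from h import *; go(.532,.167,.2395,2.5)"
```

```text
time_s: 3.72
position: [0.5329, 0.1664, 0.2391]
tool_rot: [[-0.999, -0.048, -0.001], [-0.048, 0.999, -0.0], [0.001, 0.0, -1.0]]
ft_force: [-0.2, -0.8, 0.6]
grip_width: 0.0854
gripper_force: 0.0
now [0.5329 0.1664 0.2391] yaw 2.74 units [ 0.021  0.015 -0.01 ] roll 0.047 after roll units [ 0.022  0.015 -0.01 ] t 3.7167 tilt [-0.0005 -0.    ]
```

```bash
python3 -m jog '[{"linear":[0,0,0],"roll":0},{"linear":[0,0,0],"roll":0},{"linear":[0,0,0],"roll":0},{"linear":[0,0,0],"roll":0},{"linear":[0,0,0],"roll":0},{"linear":[0,0,0],"roll":0},{"linear":[0,0,0],"roll":0},{"linear":[0,0,0],"roll":0},{"linear":[0,0,0],"roll":0},{"linear":[0,0,0],"roll":0}]' -1 50 && python3 -m jog '[{"linear":[0,0,-0.2],"roll":0},{"linear":[0,0,-0.4],"roll":0},{"linear":[0,0,-0.5],"roll":0},{"linear":[0,0,-0.5],"roll":0},{"linear":[0,0,0],"roll":0},{"linear":[0,0,0],"roll":0}]'
python3 - <<'E'
from h import *
go(.5125,.002,.30,2.2)
c=optics.calibration("wrist"); im=optics.get_image("wrist"); np.save("w3.npy",im); np.save("w3c.npy",c,allow_pickle=True)
crop(im,0,0,512,384,1.56,"w3.png")
E
```

```text
time_s: 4.55
position: [0.533, 0.1665, 0.2395]
tool_rot: [[-0.999, -0.048, 0.001], [-0.048, 0.999, 0.0], [-0.001, 0.0, -1.0]]
ft_force: [-0.1, 1.0, 2.5]
grip_width: 0.0167
gripper_force: 49.3
time_s: 5.05
position: [0.5331, 0.1665, 0.304]
tool_rot: [[-0.999, -0.048, 0.002], [-0.048, 0.999, 0.0], [-0.002, 0.0, -1.0]]
ft_force: [-0.3, -0.6, -1.6]
grip_width: 0.017
gripper_force: 48.9
now [0.5331 0.1665 0.304 ] yaw 2.74 units [ 0.71  -4.082  0.1  ] roll 0.109 after roll units [ 0.671 -4.089  0.101] t 5.05 tilt [0.0016 0.0001]
```

View pics/w3.png

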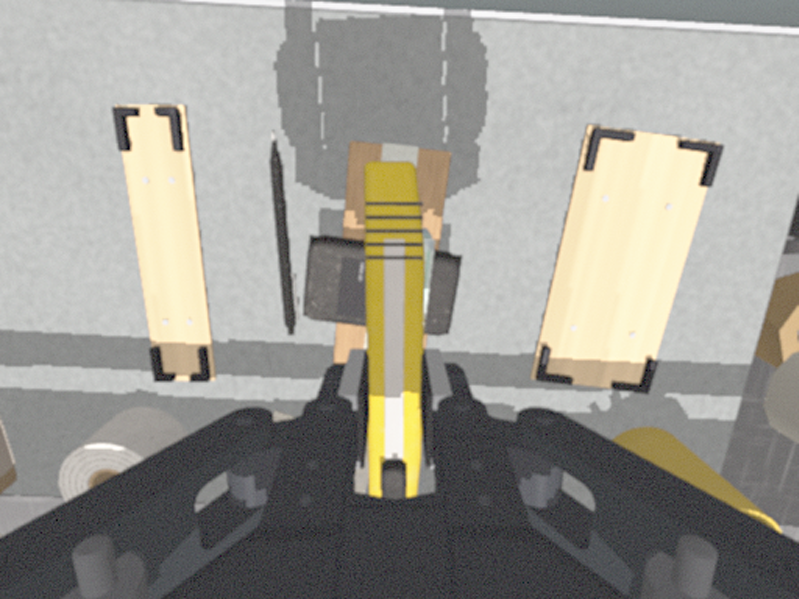

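```bash
python3 - <<'E'
from h import *
c=np.load("w3c.npy",allow_pickle=True).item(); s=1.56
b=lambda l,z:back(c,(np.array(l,float)+.5)/s-.5,z)
p=b([(365,165),(415,163)],.3135);print(p,p.mean(0))
print("pads",b([(365,380),(427,380)],.304))
ctr("cutter_nest",c,[(113,106),(187,104),(150,381),(213,380)],.129,s)
ctr("cutter_nest screws",c,[(147,180),(171,180),(166,322),(190,322)],.129,s)
E
```

```text
[[0.46499968 0.1553937  0.3135    ]
 [0.46378128 0.16965633 0.3135    ]] [0.46439048 0.16252501 0.3135    ]
pads [[0.53670233 0.15690314 0.304     ]
 [0.5356913  0.1785282  0.304     ]]
cutter_nest [0.5289 0.0028] long 0.1991 wid 0.0492 ang 1.49 -86.11
cutter_nest screws [0.5288 0.0041] long 0.1031 wid 0.0173 ang 2.66 -87.32
```

```bash
python3 -m jog '[{"linear":[0.11,-0.4,0],"roll":0.1},{"linear":[0.12,-0.7,0],"roll":0},{"linear":[0.12,-0.7,0],"roll":0},{"linear":[0.12,-0.7,0],"roll":0},{"linear":[0.12,-0.7,0],"roll":0},{"linear":[0.11,-0.6,0],"roll":0},{"linear":[0,-0.29,0.5],"roll":0},{"linear":[0,0,0.7],"roll":0},{"linear":[0,0,0.7],"roll":0},{"linear":[0,0,0.7],"roll":0},{"linear":[0,0,0.4],"roll":0},{"linear":[0,0,0],"roll":0}]'
python3 - <<'E'
from h import *
go(.5125,.002,.1325,2.2)
c=optics.calibration("wrist"); im=optics.get_image("wrist"); np.save("w4.npy",im); np.save("w4c.npy",c,allow_pickle=True)
crop(im,0,0,512,384,1.56,"w4.png")
E
```

```text
time_s: 6.1
position: [0.5092, 0.0023, 0.1791]
tool_rot: [[-0.999, -0.039, -0.009], [-0.039, 0.999, 0.002], [0.009, 0.002, -1.0]]
ft_force: [0.2, -0.0, -0.1]
grip_width: 0.0166
gripper_force: 48.9
now [0.5092 0.0023 0.1791] yaw 2.23 units [-0.092 -0.013  1.164] roll 0.006 after roll units [-0.081 -0.01   1.165] t 6.1 tilt [-0.0089  0.0021]
```

View pics/w4.png

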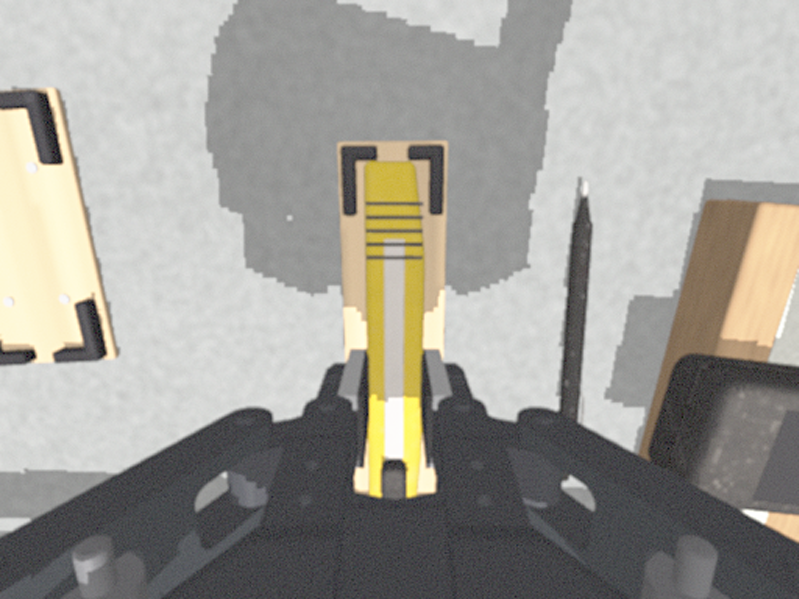

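```bash
python3 - <<'E'
from h import *
c=np.load("w4c.npy",allow_pickle=True).item(); s=1.56
b=lambda l,z:back(c,(np.array(l,float)+.5)/s-.5,z)
print("plate near corners",b([(338,142),(447,141)],.129).round(4).tolist()); print("lip outer",b([(343,147),(443,147)],.137).round(4).tolist(), "lip inner",b([(377,160)],.137).round(4).tolist())
print("cutter near",b([(365,164),(415,163)],.1791+.0095).round(4).tolist())
go(.5125,.002,.1325,2.2)
E
```

```text
plate near corners [[0.4305, -0.0233, 0.129], [0.4284, 0.0215, 0.129]]
lip outer [[0.4329, -0.0203, 0.137], [0.4314, 0.0192, 0.137]] lip inner [[0.4373, -0.0067, 0.137]]
cutter near [[0.4409, -0.0083, 0.1886], [0.4401, 0.0061, 0.1886]]
now [0.5104 0.0021 0.1815] yaw 2.24 units [-0.059 -0.006  1.224] roll 0.008 after roll units [-0.053 -0.004  1.224] t 6.15 tilt [-0.0051  0.0012]
```

```bash
python3 -m jog '[{"linear":[-0.05,0,0.3],"roll":0},{"linear":[0,0,0.3],"roll":0},{"linear":[0,0,0.3],"roll":0},{"linear":[0,0,0.2],"roll":0},{"linear":[0,0,0.1],"roll":0},{"linear":[0,0,0],"roll":0},{"linear":[0,0,0],"roll":0},{"linear":[0,0,0],"roll":0}]'; python3 -c "
from h import *; go(.5125,.002,.132,2.2)"
```

```text
time_s: 6.82
position: [0.5139, 0.0019, 0.1361]
tool_rot: [[-0.999, -0.039, 0.001], [-0.039, 0.999, -0.0], [-0.001, -0.0, -1.0]]
ft_force: [-0.6, 0.1, -1.3]
grip_width: 0.0169
gripper_force: 48.9
now [0.5139 0.0019 0.1361] yaw 2.24 units [0.035 0.005 0.103] roll 0.008 after roll units [0.035 0.005 0.103] t 6.8167 tilt [ 0.0014 -0.0003]
```

```bash
python3 -m jog '[{"linear":[0.04,0,0.05],"roll":0},{"linear":[0,0,0.05],"roll":0},{"linear":[0,0,0],"roll":0},{"linear":[0,0,0],"roll":0},{"linear":[0,0,0],"roll":0}]'; python3 -m jog '[{"linear":[0,0,0],"roll":0},{"linear":[0,0,0],"roll":0},{"linear":[0,0,0],"roll":0},{"linear":[0,0,0],"roll":0},{"linear":[0,0,0],"roll":0},{"linear":[0,0,0],"roll":0}]' 0.2;  python3 -m jog '[{"linear":[0,0,-0.3],"roll":0},{"linear":[0,0,-0.8],"roll":0},{"linear":[0,0,-0.8],"roll":0},{"linear":[0,0,-0.8],"roll":0},{"linear":[0,0,-0.8],"roll":0},{"linear":[0,0,-0.3],"roll":0},{"linear":[0,0,0],"roll":0}]' 1
python3 - <<'E'
from h import *
go(.5125,.167,.29,-2)
c=optics.calibration("wrist"); im=optics.get_image("wrist"); np.save("w5.npy",im); np.save("w5c.npy",c,allow_pickle=True)
crop(im,0,0,512,384,1.56,"w5.png")
E
```

```text
time_s: 7.23
position: [0.5119, 0.0019, 0.1319]
tool_rot: [[-0.999, -0.039, 0.001], [-0.039, 0.999, -0.0], [-0.001, -0.0, -1.0]]
ft_force: [-1.7, 0.2, 5.9]
grip_width: 0.0166
gripper_force: 49.7
time_s: 7.73
position: [0.5119, 0.0019, 0.1313]
tool_rot: [[-0.999, -0.039, -0.0], [-0.039, 0.999, 0.0], [0.0, 0.0, -1.0]]
ft_force: [0.3, -0.5, 0.6]
grip_width: 0.0511
gripper_force: 0.0
time_s: 8.32
position: [0.5128, 0.0018, 0.2865]
tool_rot: [[-0.999, -0.039, 0.006], [-0.039, 0.999, -0.001], [-0.006, -0.002, -1.0]]
ft_force: [0.0, 0.4, 0.4]
grip_width: 0.0854
gripper_force: 0.0
now [0.5128 0.0018 0.2865] yaw 2.25 units [-0.156  4.128 -0.095] roll 0.85 after roll units [ 0.151  4.128 -0.089] t 8.3167 tilt [ 0.0063 -0.0014]
```

View pics/w5.png

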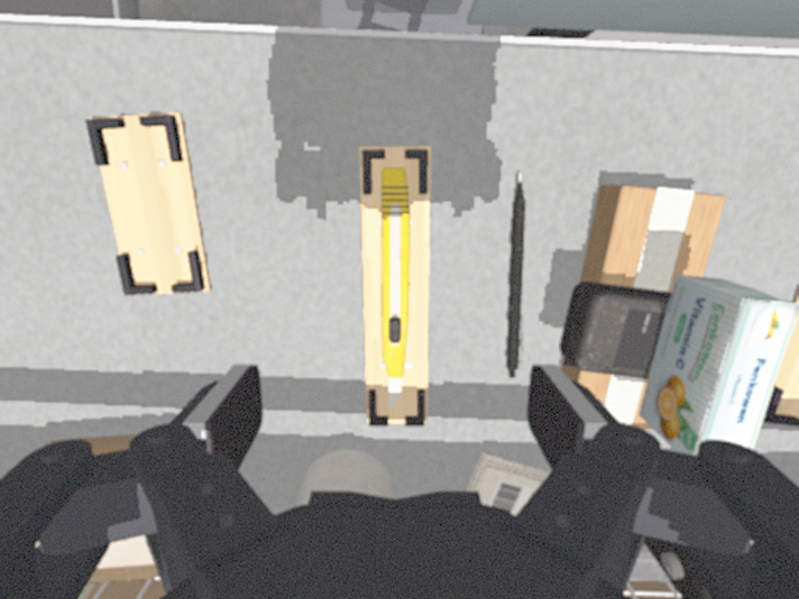

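```bash
python3 -m jog '[{"linear":[0,0.4,-0.4],"roll":0},{"linear":[0,0.7,-0.4],"roll":0},{"linear":[0,0.7,-0.2],"roll":0.4},{"linear":[0,0.7,0],"roll":0.4},{"linear":[0,0.7,0],"roll":0},{"linear":[0,0.6,0],"roll":0},{"linear":[0,0.25,0],"roll":0},{"linear":[0,0,0],"roll":0},{"linear":[0,0,0],"roll":0}]'
python3 - <<'E'
from h import *
go(.533,.167,.20,-2)
c=optics.calibration("wrist"); im=optics.get_image("wrist"); np.save("w6.npy",im); np.save("w6c.npy",c,allow_pickle=True)
crop(im,150,60,380,230,3.4,"w6.png")
E
```

```text
time_s: 9.12
position: [0.5107, 0.1635, 0.3222]
tool_rot: [[-1.0, 0.03, -0.002], [0.03, 1.0, -0.001], [0.002, -0.001, -1.0]]
ft_force: [0.6, 0.8, -0.4]
grip_width: 0.0854
gripper_force: 0.0
now [0.5107 0.1635 0.3222] yaw -1.72 units [-0.559  0.107  3.054] roll 0.056 after roll units [-0.553  0.108  3.055] t 9.1167 tilt [-0.0019 -0.0006]
```

View pics/w6.png

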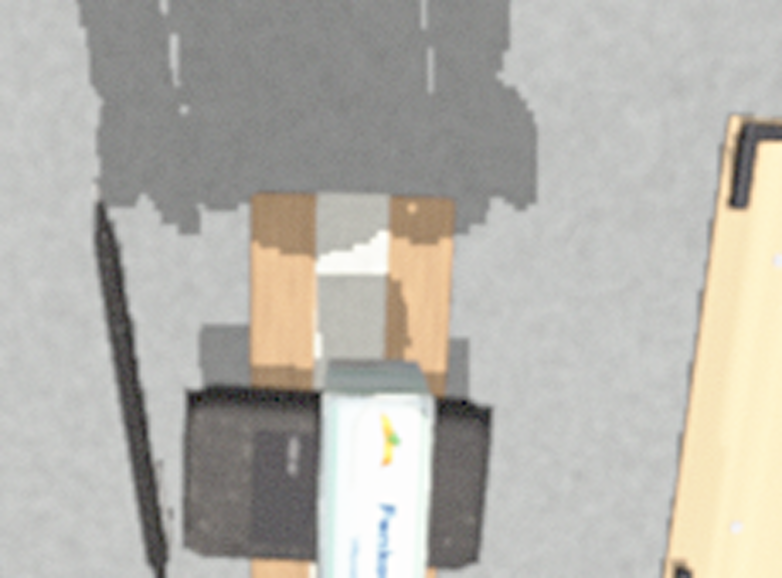

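```bash
python3 - <<'E'
from h import *
c=np.load("w6c.npy",allow_pickle=True).item(); im=np.load("w6.npy").astype(int)
m=((im.min(2)>150)).astype(np.uint8); n,l,st,ce=cv2.connectedComponentsWithStats(m)
i=l[200,270] or l[210,265]; print(st[i]); q=(l==i)
for r in range(st[i][1],st[i][1]+st[i][3],8):
    x=np.where(q[r])[0]; print(r,x.min(),x.max(),len(x))
pts=np.argwhere(q)[:,::-1].astype(np.float32); rr=cv2.minAreaRect(pts); B=cv2.boxPoints(rr); print(B, back(c,B,.237).round(4))
E
```

```text
[ 169  176  169   96 4618]
176 245 275 27
184 245 276 30
192 245 276 30
200 244 276 33
208 244 275 32
216 244 275 31
224 244 274 30
232 241 274 32
240 241 274 32
248 241 273 33
256 216 337 119
264 169 336 138
[[169. 176.]
 [337. 176.]
 [337. 271.]
 [169. 271.]] [[0.4924 0.0963 0.237 ]
 [0.4967 0.2333 0.237 ]
 [0.5837 0.2373 0.237 ]
 [0.579  0.087  0.237 ]]
```

```bash
python3 - <<'E'
from h import *
c=np.load("w6c.npy",allow_pickle=True).item(); im=np.load("w6.npy").astype(int)
print(back(c,[(277,176),(276.5,184),(274.3,240),(273.5,250),(242.5,176),(239.5,240),(239,250)],.237).round(4))
print(im[244:264,262].tolist())
ctr("adapter",c,[(188,390),(490,407),(185,550),(477,565)],.187,3.4,(150,60))
print(back(c,(np.array([(250,193),(453,198)])+.5)/3.4-.5+(150,60),.157).round(4))
E
```

```text
[[0.4952 0.1844 0.237 ]
 [0.5019 0.1839 0.237 ]
 [0.5518 0.1815 0.237 ]
 [0.5613 0.1807 0.237 ]
 [0.4943 0.1563 0.237 ]
 [0.5509 0.1514 0.237 ]
 [0.5604 0.1505 0.237 ]]
[[183, 214, 229], [246, 248, 249], [255, 253, 252], [254, 253, 252], [253, 252, 252], [253, 252, 251], [253, 252, 252], [253, 252, 252], [253, 252, 252], [253, 252, 252], [253, 252, 252], [253, 252, 252], [253, 252, 251], [253, 252, 252], [253, 252, 252], [253, 252, 250], [253, 252, 250], [253, 251, 249], [252, 250, 248], [253, 252, 251]]
adapter [0.5308 0.1589] long 0.0498 wid 0.0891 ang -4.78 -94.99
[[0.447  0.1351 0.157 ]
 [0.4504 0.1975 0.157 ]]
```

```bash
python3 -c "
from h import *; go(.5375,.167,.194,-4)"; python3 -m jog '[{"linear":[-0.3,0.05,0.1],"roll":0.45},{"linear":[-0.36,0.05,0.3],"roll":0},{"linear":[0,0,0.6],"roll":0},{"linear":[0,0,0.6],"roll":0},{"linear":[0,0,0.6],"roll":0},{"linear":[0,0,0.3],"roll":0},{"linear":[0,0,0.15],"roll":0},{"linear":[0,0,0],"roll":0},{"linear":[0,0,0],"roll":0},{"linear":[0,0,0],"roll":0}]'; python3 -c "
from h import *; go(.5375,.167,.194,-4)"
```

```text
now [0.5109 0.1629 0.3225] yaw -1.79 units [-0.667  0.124  3.212] roll 0.443 after roll units [-0.657  0.148  3.213] t 9.1667 tilt [-0.0015 -0.0005]
time_s: 10.0
position: [0.5379, 0.166, 0.2185]
tool_rot: [[-0.998, 0.07, 0.002], [0.07, 0.998, 0.0], [-0.002, 0.0, -1.0]]
ft_force: [-0.0, 0.1, 0.3]
grip_width: 0.0855
gripper_force: 0.0
now [0.5379 0.166  0.2185] yaw -4.04 units [0.014 0.023 0.612] roll -0.007 after roll units [0.013 0.023 0.612] t 10.0 tilt [0.0022 0.0001]
```

```bash
python3 -m jog '[{"linear":[0,0.02,0.3],"roll":0},{"linear":[0,0,0.2],"roll":0},{"linear":[0,0,0.11],"roll":0},{"linear":[0,0,0],"roll":0},{"linear":[0,0,0],"roll":0},{"linear":[0,0,0],"roll":0}]'; python3 -m jog '[{"linear":[0,0,0],"roll":0},{"linear":[0,0,0],"roll":0},{"linear":[0,0,0],"roll":0},{"linear":[0,0,0],"roll":0},{"linear":[0,0,0],"roll":0},{"linear":[0,0,0],"roll":0},{"linear":[0,0,0],"roll":0},{"linear":[0,0,0],"roll":0},{"linear":[0,0,0],"roll":0}]' -1 30 ; python3 -m jog '[{"linear":[0,0,-0.2],"roll":0},{"linear":[0,0,-0.4],"roll":0},{"linear":[0,0,-0.6],"roll":0},{"linear":[0,0,-0.6],"roll":0},{"linear":[0,0,-0.4],"roll":0},{"linear":[0,0,0],"roll":0},{"linear":[0,0,0],"roll":0}]'
python3 - <<'E'
from h import *
go(.4725,-.162,.27,4.8)
c=optics.calibration("wrist"); im=optics.get_image("wrist"); np.save("w7.npy",im); np.save("w7c.npy",c,allow_pickle=True)
crop(im,0,0,512,384,1.56,"w7.png")
E
```

```text
time_s: 10.5
position: [0.5377, 0.1672, 0.1934]
tool_rot: [[-0.998, 0.07, 0.001], [0.07, 0.998, 0.0], [-0.001, 0.0, -1.0]]
ft_force: [0.0, -0.1, -0.2]
grip_width: 0.0852
gripper_force: 0.0
time_s: 11.25
position: [0.5376, 0.1672, 0.1931]
tool_rot: [[-0.998, 0.07, 0.0], [0.07, 0.998, 0.0], [-0.0, 0.0, -1.0]]
ft_force: [0.4, -0.4, 1.3]
grip_width: 0.0289
gripper_force: 30.6
time_s: 11.83
position: [0.5374, 0.1672, 0.2812]
tool_rot: [[-0.998, 0.07, 0.001], [0.07, 0.998, 0.0], [-0.001, 0.0, -1.0]]
ft_force: [-0.4, -0.8, -1.2]
grip_width: 0.0294
gripper_force: 30.3
now [0.5374 0.1672 0.2812] yaw -4.0 units [ 1.045 -8.324  0.278] roll -1.761 after roll units [ 2.307 -8.066  0.28 ] t 11.8333 tilt [0.0009 0.0001]
```

View pics/w7.png

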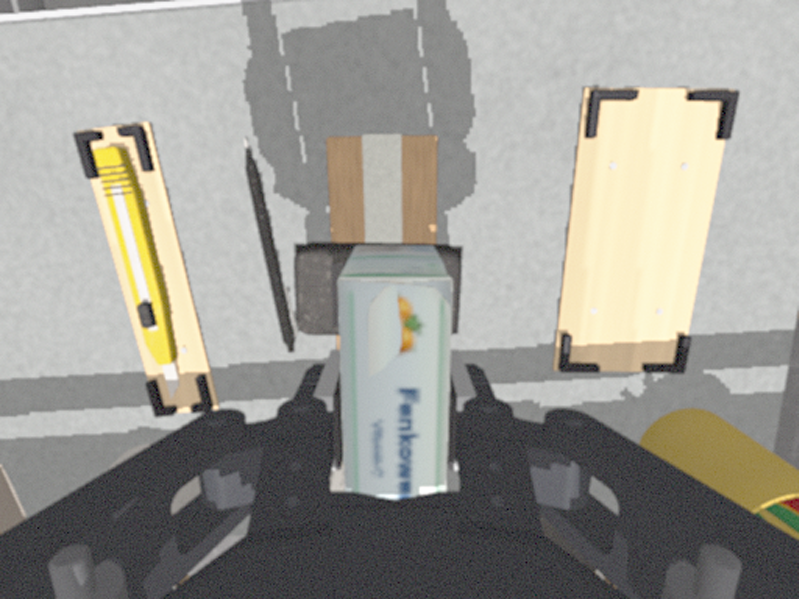

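```bash
python3 - <<'E'
from h import *
c=np.load("w7c.npy",allow_pickle=True).item(); s=1.56
p=back(c,(np.array([(342,280),(451,280)])+.5)/s-.5,.325);print("box near",p,p.mean(0))
p=back(c,(np.array([(348,247),(441,247)])+.5)/s-.5,.275);print("box near bottom",p,p.mean(0))
ctr("adapter",c,[(299,244),(462,246),(297,332),(459,331)],.187,s)
print(back(c,(np.array([(328,137),(437,136)])+.5)/s-.5,.157).round(4))
ctr("carton_nest",c,[(585,87),(738,91),(555,370),(688,372)],.129,s)
ctr("carton_nest screws",c,[(613,165),(685,166),(595,310),(659,310)],.129,s)
E
```

```text
box near [[0.4941159  0.15903571 0.325     ]
 [0.49586983 0.18370836 0.325     ]] [0.49499287 0.17137203 0.325     ]
box near bottom [[0.49389898 0.15536814 0.275     ]
 [0.49611144 0.18650809 0.275     ]] [0.49500521 0.17093812 0.275     ]
adapter [0.531 0.16 ] long 0.0489 wid 0.0891 ang -6.23 -94.22
[[0.4478 0.1366 0.157 ]
 [0.4516 0.1982 0.157 ]]
carton_nest [0.525  0.3323] long 0.1864 wid 0.0948 ang -3.91 -95.21
carton_nest screws [0.5244 0.3307] long 0.0959 wid 0.0451 ang -4.58 -94.45
```

```bash
python3 -m jog '[{"linear":[0,0,0],"roll":-0.9},{"linear":[0,0,0],"roll":-0.86},{"linear":[0.1,-0.35,0],"roll":0},{"linear":[0.2,-0.7,0],"roll":0},{"linear":[0.2,-0.7,0],"roll":0},{"linear":[0.2,-0.7,0],"roll":0},{"linear":[0.2,-0.7,0],"roll":0},{"linear":[0.2,-0.7,0],"roll":0},{"linear":[0.2,-0.7,0],"roll":0},{"linear":[0.2,-0.7,0],"roll":0},{"linear":[0.2,-0.7,0],"roll":0},{"linear":[0.2,-0.7,0],"roll":0}]';  python3 -m jog '[{"linear":[0.2,-0.7,0],"roll":0},{"linear":[0.2,-0.5,0.2],"roll":0},{"linear":[0.1,-0.2,0.4],"roll":0},{"linear":[0,0,0.4],"roll":0},{"linear":[0,0,0.4],"roll":0},{"linear":[0,0,0],"roll":0},{"linear":[0,0,0],"roll":0},{"linear":[0,0,0],"roll":0}]'; python3 -c "
from h import *; go(.472,-.162,.18,4.8)"
```

```text
time_s: 12.88
position: [0.483, -0.1053, 0.2795]
tool_rot: [[-0.996, -0.084, -0.003], [-0.084, 0.996, 0.001], [0.002, 0.001, -1.0]]
ft_force: [-0.1, -0.9, -0.1]
grip_width: 0.0296
gripper_force: 30.2
time_s: 13.55
position: [0.4689, -0.1616, 0.2253]
tool_rot: [[-0.996, -0.084, 0.0], [-0.084, 0.996, -0.0], [-0.0, -0.0, -1.0]]
ft_force: [0.5, -0.4, -0.2]
grip_width: 0.0293
gripper_force: 30.2
now [ 0.4689 -0.1616  0.2253] yaw 4.81 units [-0.077 -0.016  1.132] roll 0.002 after roll units [-0.077 -0.016  1.132] t 13.55 tilt [ 0.0001 -0.    ]
```

```bash
python3 -m jog '[{"linear":[-0.08,0,0.4],"roll":0},{"linear":[0,0,0.5],"roll":0},{"linear":[0,0,0.23],"roll":0},{"linear":[0,0,0],"roll":0},{"linear":[0,0,0],"roll":0},{"linear":[0,0,0],"roll":0}]'
python3 - <<'E'
from h import *
go(.472,-.162,.136,4.8)
c=optics.calibration("wrist"); im=optics.get_image("wrist"); np.save("w8.npy",im)
h=cv2.cvtColor(im,cv2.COLOR_RGB2HSV).astype(int)
w=(h[...,0]>8)&(h[...,0]<28)&(h[...,1]>60)&(h[...,2]>60)
n,l,st,ce=cv2.connectedComponentsWithStats(w.astype(np.uint8)); print(st[1:][st[1:,4]>150])
for r in range(60,230,8):
    x=np.where(w[r,150:360])[0]+150
    d=np.where(im[r,150:360].max(1)<55)[0]+150
    print(r,(x.min(),x.max(),len(x)) if len(x) else None,(d.min(),d.max(),len(d)) if len(d) else None)
crop(im,120,40,380,235,3,"w8.png")
E
```

```text
time_s: 14.05
position: [0.4724, -0.1617, 0.1809]
tool_rot: [[-0.996, -0.084, 0.002], [-0.084, 0.996, -0.001], [-0.002, -0.001, -1.0]]
ft_force: [-0.4, -1.5, -0.6]
grip_width: 0.0293
gripper_force: 30.2
now [ 0.4724 -0.1617  0.1809] yaw 4.8 units [ 0.012 -0.006  1.122] roll 0.0 after roll units [ 0.01  -0.007  1.122] t 14.05 tilt [ 0.0016 -0.0011]
[[   0  118   78  166 9209]
 [ 210  127   86   98 2407]
 [ 425  165   87  161 7435]
 [ 255  190   11   36  257]]
60 None None
68 None None
76 None None
84 None None
92 None None
100 None None
108 None None
116 None None
124 None None
132 (np.int64(210), np.int64(295), 28) (np.int64(215), np.int64(292), 55)
140 (np.int64(210), np.int64(295), 68) (np.int64(213), np.int64(293), 18)
148 (np.int64(211), np.int64(294), 68) (np.int64(213), np.int64(292), 16)
156 (np.int64(211), np.int64(294), 68) (np.int64(213), np.int64(292), 16)
164 (np.int64(211), np.int64(294), 11) (np.int64(214), np.int64(292), 15)
172 (np.int64(212), np.int64(294), 5) (np.int64(214), np.int64(291), 11)
180 (np.int64(212), np.int64(293), 8) None
188 (np.int64(213), np.int64(293), 8) None
196 (np.int64(213), np.int64(293), 19) None
204 (np.int64(213), np.int64(293), 16) None
212 (np.int64(214), np.int64(293), 17) None
220 (np.int64(214), np.int64(292), 17) None
228 None None
```

```bash
python3 - <<'E'
from h import *
c=optics.calibration("wrist"); im=np.load("w8.npy").astype(int)
print("col 253:",[(r,im[r,253].tolist()) for r in range(156,172,2)])
print("rows near edge col 253:",[(r,im[r,253].tolist()) for r in range(122,132)])
print("box sides at row 168:",im[168,222:290].sum(1).tolist())
p=back(c,[(210,140),(295.8,140),(213.2,204),(293.5,204),(253,127)],.129).round(4);print(p.tolist())
print(back(c,[(253,161),(253,163)],.175).round(4).tolist()); go(.47,-.16,.1)
E
```

```text
col 253: [(156, [156, 128, 94]), (158, [96, 90, 82]), (160, [85, 86, 83]), (162, [105, 108, 106]), (164, [82, 105, 96]), (166, [107, 118, 118]), (168, [112, 123, 123]), (170, [117, 128, 125])]
rows near edge col 253: [(122, [96, 97, 96]), (123, [94, 95, 94]), (124, [101, 101, 98]), (125, [98, 96, 98]), (126, [100, 97, 95]), (127, [106, 94, 85]), (128, [137, 113, 81]), (129, [157, 127, 94]), (130, [159, 128, 95]), (131, [153, 126, 91])]
box sides at row 168: [294, 365, 358, 368, 366, 352, 348, 364, 358, 351, 350, 346, 350, 356, 354, 353, 352, 350, 338, 356, 340, 346, 348, 348, 351, 356, 360, 347, 365, 344, 368, 358, 354, 364, 349, 367, 353, 352, 359, 352, 351, 360, 354, 354, 361, 361, 364, 357, 365, 354, 357, 350, 349, 350, 336, 341, 342, 343, 338, 337, 345, 318, 193, 78, 48, 65, 59, 69]
[[0.427, -0.1938, 0.129], [0.4223, -0.1362, 0.129], [0.4721, -0.1896, 0.129], [0.4673, -0.1323, 0.129], [0.4161, -0.1656, 0.129]]
[[0.4314, -0.1644, 0.175], [0.4325, -0.1643, 0.175]]
now [ 0.4724 -0.1617  0.1809] yaw 4.8 units [0.059 0.05  2.022] roll None after roll units None t 14.1 tilt [ 0.0018 -0.0011]
```

```bash
python3 -m jog '[{"linear":[0,0.01,0.3],"roll":0},{"linear":[0,0,0.3],"roll":0},{"linear":[0,0,0.3],"roll":0},{"linear":[0,0,0.15],"roll":0},{"linear":[0,0,0.06],"roll":0},{"linear":[0,0,0],"roll":0},{"linear":[0,0,0],"roll":0},{"linear":[0,0,0],"roll":0}]'; python3 -c "
from h import *; go(.4724,-.161,.1355,4.8)"
```

```text
time_s: 14.77
position: [0.4722, -0.1612, 0.136]
tool_rot: [[-0.996, -0.084, 0.001], [-0.084, 0.996, -0.001], [-0.001, -0.001, -1.0]]
ft_force: [-0.3, -0.1, -0.9]
grip_width: 0.0296
gripper_force: 30.3
now [ 0.4722 -0.1612  0.136 ] yaw 4.8 units [-0.006  0.004  0.013] roll -0.001 after roll units [-0.006  0.004  0.013] t 14.7667 tilt [ 0.0011 -0.0007]
```

```bash
python3 -m jog '[{"linear":[0,0,0.02],"roll":0},{"linear":[0,0,0],"roll":0},{"linear":[0,0,0],"roll":0}]'; python3 -m jog '[{"linear":[0,0,0],"roll":0},{"linear":[0,0,0],"roll":0},{"linear":[0,0,0],"roll":0},{"linear":[0,0,0],"roll":0},{"linear":[0,0,0],"roll":0},{"linear":[0,0,0],"roll":0}]' 0.6;  python3 -m jog '[{"linear":[0,0,-0.3],"roll":0},{"linear":[0,0,-0.8],"roll":0},{"linear":[0,0,-0.8],"roll":0},{"linear":[0,0,-0.8],"roll":0},{"linear":[0,0,-0.8],"roll":0},{"linear":[0,0,-0.5],"roll":0},{"linear":[0,0,0],"roll":0},{"linear":[0,0,0],"roll":0}]' 1
python3 - <<'E'
from h import *
go(.531,.156,.30,-5)
c=optics.calibration("wrist"); im=optics.get_image("wrist"); np.save("w9.npy",im);np.save("w9c.npy",c,allow_pickle=True)
crop(im,0,0,512,384,1.56,"w9.png")
E
```

```text
time_s: 15.02
position: [0.4722, -0.1612, 0.1351]
tool_rot: [[-0.996, -0.084, 0.001], [-0.084, 0.996, -0.001], [-0.001, -0.001, -1.0]]
ft_force: [0.6, 0.9, 4.9]
grip_width: 0.0294
gripper_force: 30.7
time_s: 15.52
position: [0.4718, -0.161, 0.1344]
tool_rot: [[-0.997, -0.084, -0.0], [-0.084, 0.997, 0.0], [0.0, 0.0, -1.0]]
ft_force: [0.2, -0.9, 0.7]
grip_width: 0.0686
gripper_force: 0.0
time_s: 16.18
position: [0.472, -0.161, 0.295]
tool_rot: [[-0.996, -0.084, 0.001], [-0.084, 0.996, -0.001], [-0.001, -0.001, -1.0]]
ft_force: [0.2, 0.9, -0.3]
grip_width: 0.0856
gripper_force: 0.0
now [ 0.472 -0.161  0.295] yaw 4.8 units [-2.134  7.775 -0.129] roll 1.959 after roll units [-0.78   8.025 -0.124] t 16.1833 tilt [ 0.0014 -0.0009]
```

View pics/w9.png

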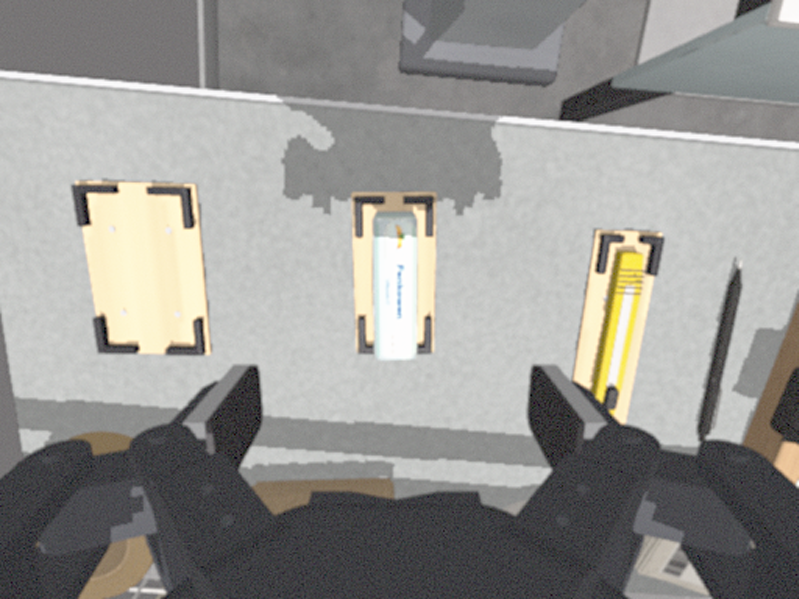

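```bash
python3 -m jog '[{"linear":[-0.1,0.35,0],"roll":0},{"linear":[-0.19,0.68,0],"roll":0},{"linear":[-0.19,0.68,0],"roll":0},{"linear":[-0.19,0.68,0],"roll":0},{"linear":[-0.19,0.68,0],"roll":0},{"linear":[-0.19,0.68,0],"roll":0},{"linear":[-0.19,0.68,0],"roll":0},{"linear":[-0.19,0.68,0],"roll":0},{"linear":[-0.19,0.68,0],"roll":0},{"linear":[-0.19,0.68,0],"roll":0},{"linear":[-0.19,0.68,0],"roll":0},{"linear":[-0.13,0.5,0],"roll":0}]'; python3 -m jog '[{"linear":[0,0,0],"roll":1},{"linear":[0,0,0],"roll":1},{"linear":[0,0,0],"roll":1},{"linear":[0,0,0],"roll":1},{"linear":[0,0,0],"roll":1},{"linear":[0,0,0],"roll":1},{"linear":[0,0,0],"roll":1},{"linear":[0,0,0],"roll":1},{"linear":[0,0,0],"roll":1},{"linear":[0,0,0],"roll":1}]';python3 -m jog '[{"linear":[0,0,0],"roll":1},{"linear":[0,0,0],"roll":1},{"linear":[0,0,0],"roll":1},{"linear":[0,0,0],"roll":1},{"linear":[0,0,0],"roll":1},{"linear":[0,0,0],"roll":1},{"linear":[0,0,0],"roll":1},{"linear":[0,0,0],"roll":1},{"linear":[0,0,0],"roll":1},{"linear":[0,0,0],"roll":0.9},{"linear":[0,0,0],"roll":0},{"linear":[0,0,0],"roll":0}]'
python3 - <<'E'
from h import *
go(.531,.157,.160,-95)
c=optics.calibration("wrist"); im=optics.get_image("wrist"); np.save("w10.npy",im);np.save("w10c.npy",c,allow_pickle=True)
crop(im,0,0,512,384,1.56,"w10.png")
d=(im.max(2)<75); d[230:]=0
n,l,st,ce=cv2.connectedComponentsWithStats(d.astype(np.uint8))
for i in range(1,n):
  if st[i,4]>250:
    pts=np.argwhere(l==i)[:,::-1].astype(np.float32); B=cv2.boxPoints(cv2.minAreaRect(pts)); print(st[i],B.round(1).tolist(),back(c,B,.187)[:,:2].round(4).tolist())
E
```

```text
time_s: 17.23
position: [0.5309, 0.1531, 0.2927]
tool_rot: [[-0.996, -0.085, -0.003], [-0.085, 0.996, 0.0], [0.003, 0.0, -1.0]]
ft_force: [0.4, 0.1, 0.2]
grip_width: 0.0856
gripper_force: 0.0
time_s: 18.07
position: [0.5308, 0.151, 0.2927]
tool_rot: [[-0.701, 0.713, -0.003], [0.713, 0.701, -0.0], [0.002, -0.002, -1.0]]
ft_force: [-0.2, -0.4, 0.1]
grip_width: 0.0857
gripper_force: 0.0
time_s: 19.07
position: [0.5309, 0.151, 0.2933]
tool_rot: [[0.08, 0.997, -0.002], [0.997, -0.08, -0.0], [-0.0, -0.002, -1.0]]
ft_force: [0.3, 0.2, 0.6]
grip_width: 0.0852
gripper_force: 0.0
now [0.5309 0.151  0.2933] yaw -94.57 units [ 1.510e-01 -2.000e-03  3.332e+00] roll 0.085 after roll units [ 0.149 -0.011  3.332] t 19.0667 tilt [-0.0024 -0.0002]
[  370     0   136   230 10868] [[359.29998779296875, 45.599998474121094], [488.79998779296875, -11.399999618530273], [571.7999877929688, 177.1999969482422], [442.29998779296875, 234.1999969482422]] [[0.6254, 0.2627], [0.7224, 0.2942], [0.8155, 0.1403], [0.7059, 0.0941]]
[133   9  32  33 338] [[119.0, 23.0], [134.5, 7.5], [165.5, 38.5], [150.0, 54.0]] [[0.4383, 0.2941], [0.4524, 0.3037], [0.4728, 0.2803], [0.4586, 0.2702]]
[298   8  32  34 361] [[296.0, 39.20000076293945], [325.20001220703125, 6.5], [341.8999938964844, 21.399999618530273], [312.6000061035156, 54.099998474121094]] [[0.5755, 0.2714], [0.5989, 0.2924], [0.6116, 0.2811], [0.5884, 0.2596]]
[381  55  24  52 913] [[376.70001220703125, 57.29999923706055], [398.20001220703125, 53.0], [408.3999938964844, 104.0999984741211], [386.8999938964844, 108.4000015258789]] [[0.6394, 0.2531], [0.6564, 0.2549], [0.667, 0.2148], [0.6492, 0.2128]]
[ 227  127   77  103 5312] [[226.8000030517578, 127.0999984741211], [301.70001220703125, 126.0999984741211], [303.1000061035156, 228.8000030517578], [228.3000030517578, 229.8000030517578]] [[0.514, 0.2083], [0.5776, 0.204], [0.5755, 0.1099], [0.5055, 0.1145]]
```

View pics/w10.png

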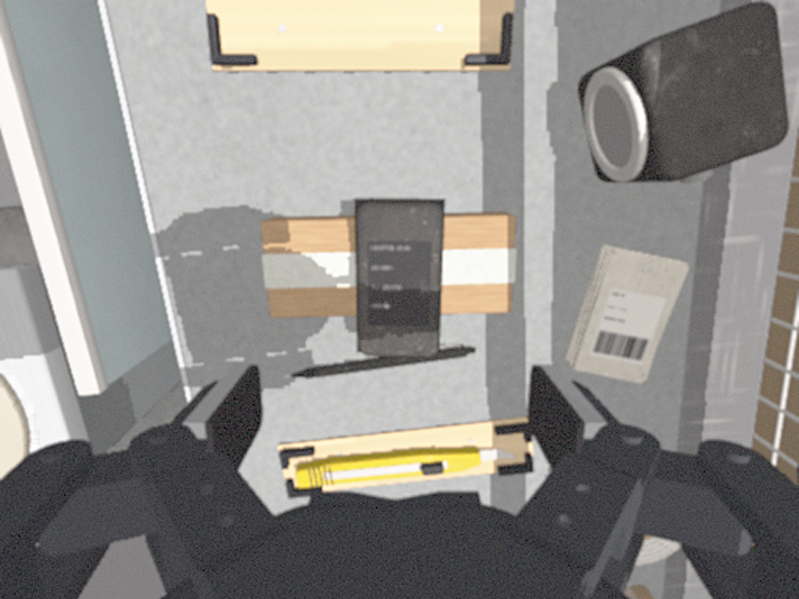

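```bash
python3 - <<'E'
from h import *
c=np.load("w10c.npy",allow_pickle=True).item(); s=1.56
ctr("adapter",c,[(356,201),(444,201),(359,353),(438,355)],.187,s)
ctr("carton",c,[(262,220),(516,215),(270,317),(512,314)],.157,s)
c=np.load("w9c.npy",allow_pickle=True).item()
ctr("anest",c,[(73,183),(198,185),(98,352),(212,354)],.129,s)
ctr("anest screws",c,[(111,230),(168,231),(124,312),(177,315)],.129,s)
E
```

```text
adapter [0.5349 0.1603] long 0.0898 wid 0.0478 ang -95.01 174.64
carton [0.5293 0.1624] long 0.0636 wid 0.1582 ang -93.59 176.33
anest [ 0.4866 -0.3362] long 0.1219 wid 0.0843 ang 2.82 -86.24
anest screws [ 0.4869 -0.3367] long 0.06 wid 0.0388 ang 3.77 -87.45
```

```bash
python3 -m jog '[{"linear":[0.18,0,0.1],"roll":0.08},{"linear":[0,0,0.4],"roll":0},{"linear":[0,0,0.6],"roll":0},{"linear":[0,0,0.6],"roll":0},{"linear":[0,0,0.6],"roll":0},{"linear":[0,0,0.4],"roll":0},{"linear":[0,0,0.2],"roll":0},{"linear":[0,0,0],"roll":0},{"linear":[0,0,0],"roll":0},{"linear":[0,0,0],"roll":0}]'; python3 -c "
from h import *; go(.5315,.158,.160,-95)"
```

```text
time_s: 19.95
position: [0.5323, 0.1584, 0.1796]
tool_rot: [[0.089, 0.996, 0.002], [0.996, -0.089, 0.0], [0.0, 0.002, -1.0]]
ft_force: [0.8, 0.3, -0.7]
grip_width: 0.0856
gripper_force: 0.0
now [0.5323 0.1584 0.1796] yaw -95.09 units [-0.012 -0.021  0.491] roll -0.017 after roll units [-0.012 -0.02   0.491] t 19.95 tilt [0.0021 0.0002]
```

```bash
python3 -m jog '[{"linear":[0,0,0.25],"roll":0},{"linear":[0,0,0.15],"roll":0},{"linear":[0,0,0.08],"roll":0},{"linear":[0,0,0],"roll":0},{"linear":[0,0,0],"roll":0},{"linear":[0,0,0],"roll":0}]'; python3 -m jog '[{"linear":[0,0,0],"roll":0},{"linear":[0,0,0],"roll":0},{"linear":[0,0,0],"roll":0},{"linear":[0,0,0],"roll":0},{"linear":[0,0,0],"roll":0},{"linear":[0,0,0],"roll":0},{"linear":[0,0,0],"roll":0},{"linear":[0,0,0],"roll":0}]' -1 70 ; python3 -m jog '[{"linear":[0,0,-0.1],"roll":0},{"linear":[0,0,-0.3],"roll":0},{"linear":[0,0,-0.5],"roll":0},{"linear":[0,0,-0.6],"roll":0},{"linear":[0,0,-0.6],"roll":0},{"linear":[0,0,-0.6],"roll":0},{"linear":[0,0,-0.3],"roll":0},{"linear":[0,0,0],"roll":0},{"linear":[0,0,0],"roll":0}]'
python3 - <<'E'
from h import *
go(.486,-.338,.28,3)
c=optics.calibration("wrist"); im=optics.get_image("wrist"); np.save("w11.npy",im);np.save("w11c.npy",c,allow_pickle=True)
print([(r,im[r,255].tolist()) for r in range(90,190,4)])
print(optics.calibration("wrist")["T"][:3,3])
E
```

```text
time_s: 20.45
position: [0.5319, 0.1582, 0.1595]
tool_rot: [[0.089, 0.996, 0.0], [0.996, -0.089, 0.0], [0.0, 0.0, -1.0]]
ft_force: [-0.0, -0.7, -0.4]
grip_width: 0.0854
gripper_force: 0.0
time_s: 21.12
position: [0.5321, 0.1582, 0.1599]
tool_rot: [[0.089, 0.996, 0.001], [0.996, -0.089, 0.0], [0.0, 0.001, -1.0]]
ft_force: [-0.6, 0.2, 5.6]
grip_width: 0.0505
gripper_force: 73.9
time_s: 21.87
position: [0.5316, 0.1582, 0.2788]
tool_rot: [[0.089, 0.996, -0.001], [0.996, -0.089, -0.0], [-0.0, -0.001, -1.0]]
ft_force: [-0.4, -0.6, -2.8]
grip_width: 0.0504
gripper_force: 73.3
now [0.5316 0.1582 0.2788] yaw -95.1 units [-12.457  -0.031  -0.029] roll -19.621 after roll units [  1.787 -12.328  -0.03 ] t 21.8667 tilt [-0.0006 -0.0001]
[(90, [166, 166, 165]), (94, [168, 170, 167]), (98, [172, 173, 170]), (102, [165, 166, 166]), (106, [169, 169, 167]), (110, [176, 177, 175]), (114, [171, 173, 170]), (118, [163, 164, 160]), (122, [172, 173, 171]), (126, [172, 174, 175]), (130, [169, 172, 168]), (134, [174, 176, 174]), (138, [170, 171, 169]), (142, [175, 177, 175]), (146, [98, 74, 59]), (150, [218, 162, 106]), (154, [63, 45, 32]), (158, [23, 19, 22]), (162, [33, 26, 25]), (166, [43, 37, 41]), (170, [58, 53, 55]), (174, [64, 62, 59]), (178, [67, 60, 60]), (182, [70, 65, 66]), (186, [63, 60, 59])]
[0.53851477 0.22444598 0.42008371]
```

```bash
python3 - <<'E'
from h import *
c=np.load("w11c.npy",allow_pickle=True).item(); im=np.load("w11.npy").astype(int)
print(back(c,[(255,152.5)],.276), "top",[back(c,[(255,r)],.306)[0][1].round(4) for r in (164,167,170,173)])
print([(r,im[r,240:270].sum(1).mean().round(0)) for r in range(150,182,2)])
g=im[160,150:360].sum(1); print(np.where(g<220)[0][[0,-1]]+150)
E
```

```text
[[0.53781472 0.20552524 0.276     ]] top [np.float64(0.2048), np.float64(0.2035), np.float64(0.2023), np.float64(0.201)]
[(150, np.float64(473.0)), (152, np.float64(456.0)), (154, np.float64(143.0)), (156, np.float64(71.0)), (158, np.float64(72.0)), (160, np.float64(73.0)), (162, np.float64(87.0)), (164, np.float64(105.0)), (166, np.float64(127.0)), (168, np.float64(154.0)), (170, np.float64(159.0)), (172, np.float64(173.0)), (174, np.float64(189.0)), (176, np.float64(198.0)), (178, np.float64(196.0)), (180, np.float64(193.0))]
[196 309]
```

```bash
python3 -m jog '[{"linear":[0,0,0],"roll":-0.8},{"linear":[0,0,0],"roll":-1},{"linear":[0,0,0],"roll":-1},{"linear":[0,0,0],"roll":-1},{"linear":[0,0,0],"roll":-1},{"linear":[0,0,0],"roll":-1},{"linear":[0,0,0],"roll":-1},{"linear":[0,0,0],"roll":-1},{"linear":[0,0,0],"roll":-1},{"linear":[0,0,0],"roll":-1},{"linear":[0,0,0],"roll":-1},{"linear":[0,0,0],"roll":-1}]'; python3 -m jog '[{"linear":[0,0,0],"roll":-1},{"linear":[0,0,0],"roll":-1},{"linear":[0,0,0],"roll":-1},{"linear":[0,0,0],"roll":-1},{"linear":[0,0,0],"roll":-1},{"linear":[0,0,0],"roll":-1},{"linear":[0,0,0],"roll":-1},{"linear":[0,0,0],"roll":-0.8},{"linear":[0,-0.3,0],"roll":0},{"linear":[0.1,-0.6,0],"roll":0},{"linear":[0.1,-0.6,0],"roll":0},{"linear":[0.1,-0.6,0],"roll":0}]';  python3 -m jog '[{"linear":[0.1,-0.65,0],"roll":0},{"linear":[0.1,-0.65,0],"roll":0},{"linear":[0.1,-0.65,0],"roll":0},{"linear":[0.1,-0.65,0],"roll":0},{"linear":[0.1,-0.65,0],"roll":0},{"linear":[0.1,-0.65,0],"roll":0},{"linear":[0.1,-0.65,0],"roll":0},{"linear":[0.1,-0.65,0],"roll":0},{"linear":[0.1,-0.65,0],"roll":0},{"linear":[0.1,-0.65,0],"roll":0},{"linear":[0.1,-0.65,0],"roll":0},{"linear":[0.1,-0.65,0],"roll":0}]'; python3 -c "
from h import *; go(.485,-.338,.18,3)"
```

```text
time_s: 22.92
position: [0.5313, 0.1581, 0.2775]
tool_rot: [[-0.81, 0.586, -0.004], [0.586, 0.81, -0.0], [0.003, -0.002, -1.0]]
ft_force: [1.1, -0.1, -2.8]
grip_width: 0.0505
gripper_force: 73.2
time_s: 23.92
position: [0.5234, 0.0724, 0.2779]
tool_rot: [[-0.999, -0.049, -0.003], [-0.049, 0.999, -0.0], [0.003, 0.0, -1.0]]
ft_force: [0.4, -0.5, -1.7]
grip_width: 0.0504
gripper_force: 73.3
time_s: 24.92
position: [0.4908, -0.2419, 0.278]
tool_rot: [[-0.999, -0.048, -0.002], [-0.048, 0.999, 0.001], [0.002, 0.002, -1.0]]
ft_force: [1.1, -0.4, -1.9]
grip_width: 0.0507
gripper_force: 73.3
now [ 0.4908 -0.2419  0.278 ] yaw 2.76 units [ 0.256 -2.396  2.448] roll -0.048 after roll units [ 0.271 -2.391  2.451] t 24.9167 tilt [-0.002   0.0014]
```

```bash
python3 -m jog '[{"linear":[0.07,-0.6,0],"roll":-0.05},{"linear":[0.07,-0.6,0],"roll":0},{"linear":[0.07,-0.5,0],"roll":0},{"linear":[0.05,-0.3,0.4],"roll":0},{"linear":[0,-0.1,0.6],"roll":0},{"linear":[0,0,0.6],"roll":0},{"linear":[0,0,0.4],"roll":0},{"linear":[0,0,0.2],"roll":0},{"linear":[0,0,0],"roll":0},{"linear":[0,0,0],"roll":0},{"linear":[0,0,0],"roll":0}]'
python3 - <<'E'
from h import *
go(.485,-.338,.132,3)
c=optics.calibration("wrist"); im=optics.get_image("wrist"); np.save("w12.npy",im);np.save("w12c.npy",c,allow_pickle=True)
h=cv2.cvtColor(im,cv2.COLOR_RGB2HSV).astype(int)
w=(h[...,0]>8)&(h[...,0]<28)&(h[...,1]>60)&(h[...,2]>60)
for r in range(80,230,8):
    x=np.where(w[r,130:380])[0]+130; d=np.where(im[r,130:380].max(1)<60)[0]+130
    print(r,(x.min(),x.max(),len(x)) if len(x) else None,(d.min(),d.max(),len(d)) if len(d) else None)
print([(r,im[r,253].tolist()) for r in range(90,190,3)])
E
```

```text
time_s: 25.83
position: [0.4862, -0.3251, 0.1924]
tool_rot: [[-0.999, -0.054, 0.001], [-0.054, 0.999, -0.001], [-0.001, -0.001, -1.0]]
ft_force: [1.1, -0.1, -1.3]
grip_width: 0.0505
gripper_force: 73.3
now [ 0.4862 -0.3251  0.1924] yaw 3.12 units [ 0.05  -0.317  1.51 ] roll 0.024 after roll units [ 0.047 -0.32   1.51 ] t 25.8333 tilt [ 0.0013 -0.0014]
80 None None
88 None None
96 None None
104 None None
112 None None
120 (np.int64(182), np.int64(292), 111) None
128 (np.int64(219), np.int64(292), 36) (np.int64(193), np.int64(289), 64)
136 (np.int64(189), np.int64(292), 97) (np.int64(187), np.int64(289), 9)
144 (np.int64(189), np.int64(292), 97) (np.int64(181), np.int64(289), 15)
152 (np.int64(190), np.int64(291), 95) (np.int64(182), np.int64(289), 15)
160 (np.int64(182), np.int64(196), 9) (np.int64(183), np.int64(309), 119)
168 (np.int64(181), np.int64(196), 16) (np.int64(198), np.int64(309), 112)
176 (np.int64(182), np.int64(196), 9) (np.int64(197), np.int64(309), 92)
184 (np.int64(196), np.int64(196), 1) (np.int64(197), np.int64(309), 90)
192 (np.int64(196), np.int64(197), 2) (np.in
[... 390 characters left out ...]
, (99, [136, 136, 136]), (102, [137, 136, 135]), (105, [137, 139, 136]), (108, [142, 143, 140]), (111, [145, 146, 144]), (114, [142, 142, 141]), (117, [163, 149, 137]), (120, [212, 174, 127]), (123, [42, 39, 46]), (126, [39, 36, 41]), (129, [102, 83, 66]), (132, [229, 192, 140]), (135, [227, 192, 140]), (138, [228, 192, 139]), (141, [230, 194, 144]), (144, [231, 195, 144]), (147, [227, 190, 141]), (150, [230, 195, 145]), (153, [164, 134, 101]), (156, [32, 28, 27]), (159, [36, 35, 34]), (162, [32, 28, 31]), (165, [45, 45, 46]), (168, [52, 55, 50]), (171, [55, 54, 49]), (174, [61, 56, 56]), (177, [61, 55, 53]), (180, [59, 59, 56]), (183, [61, 58, 55]), (186, [62, 59, 59]), (189, [57, 51, 48])]
```

```bash
python3 - <<'E'
from h import *
c=np.load("w12c.npy",allow_pickle=True).item(); im=np.load("w12.npy").astype(int)
p=back(c,[(181,120),(293,120),(181,170),(253,117)],.129).round(4).tolist();print(p)
print(im[120,174:186].tolist(), im[120,288:297].tolist())
print("adapter bottom near",back(c,[(197.5,162),(310,162),(253,153.5)],.1897).round(4).tolist()); go(.485,-.338,.132,3)
E
```

```text
[[0.4283, -0.3781, 0.129], [0.4241, -0.2997, 0.129], [0.4639, -0.3785, 0.129], [0.4235, -0.3278, 0.129]]
[[233, 234, 232], [235, 236, 233], [235, 238, 236], [246, 242, 235], [255, 255, 239], [255, 255, 249], [255, 255, 251], [255, 255, 204], [249, 216, 155], [247, 211, 152], [248, 213, 153], [250, 216, 156]] [[228, 184, 136], [237, 196, 145], [239, 200, 148], [241, 205, 146], [231, 191, 145], [176, 158, 137], [139, 138, 132], [137, 138, 138], [134, 137, 134]]
adapter bottom near [[0.4467, -0.3551, 0.1897], [0.4436, -0.2974, 0.1897], [0.4408, -0.3269, 0.1897]]
now [ 0.4863 -0.3251  0.1925] yaw 3.13 units [ 0.052 -0.318  1.513] roll 0.026 after roll units [ 0.049 -0.32   1.513] t 25.8833 tilt [ 0.0015 -0.0016]
```

```bash
python3 -m jog '[{"linear":[0.08,-0.2,0],"roll":0},{"linear":[0,-0.12,0.1],"roll":0},{"linear":[0,0,0.3],"roll":0},{"linear":[0,0,0.3],"roll":0},{"linear":[0,0,0.3],"roll":0},{"linear":[0,0,0.2],"roll":0},{"linear":[0,0,0.1],"roll":0},{"linear":[0,0,0.05],"roll":0},{"linear":[0,0,0],"roll":0},{"linear":[0,0,0],"roll":0},{"linear":[0,0,0],"roll":0}]'; python3 -c "
from h import *; go(.484,-.338,.132,3)"
```

```text
time_s: 26.8
position: [0.4837, -0.3379, 0.138]
tool_rot: [[-0.998, -0.055, 0.001], [-0.055, 0.998, -0.001], [-0.001, -0.001, -1.0]]
ft_force: [-0.6, -0.8, -1.7]
grip_width: 0.051
gripper_force: 73.3
now [ 0.4837 -0.3379  0.138 ] yaw 3.15 units [-0.007 -0.002  0.149] roll 0.03 after roll units [-0.008 -0.002  0.149] t 26.8 tilt [ 0.0008 -0.0009]
```

```bash
python3 -m jog '[{"linear":[0,0,0.08],"roll":0},{"linear":[0,0,0.07],"roll":0},{"linear":[0,0,0],"roll":0},{"linear":[0,0,0],"roll":0},{"linear":[0,0,0],"roll":0},{"linear":[0,0,0],"roll":0}]'; python3 -m jog '[{"linear":[0,0,0],"roll":0},{"linear":[0,0,0],"roll":0},{"linear":[0,0,0],"roll":0},{"linear":[0,0,0],"roll":0},{"linear":[0,0,0],"roll":0},{"linear":[0,0,0],"roll":0}]' 1;  python3 -m jog '[{"linear":[0,0,-0.2],"roll":0},{"linear":[0,0,-0.6],"roll":0},{"linear":[0,0,-0.8],"roll":0},{"linear":[0,0,-0.8],"roll":0},{"linear":[0,0,-0.8],"roll":0},{"linear":[0,0,-0.5],"roll":0},{"linear":[0,0,0],"roll":0},{"linear":[0,0,0],"roll":0}]' 1
python3 - <<'E'
from h import *
go(.527,.159,.28,-4)
c=optics.calibration("wrist"); im=optics.get_image("wrist"); np.save("w13.npy",im);np.save("w13c.npy",c,allow_pickle=True)
h=cv2.cvtColor(im,cv2.COLOR_RGB2HSV).astype(int)
w=(h[...,0]>8)&(h[...,0]<28)&(h[...,1]>60)&(h[...,2]>60)
for r in range(60,230,8):
    x=np.where(w[r,150:350])[0]+150; d=np.where(im[r,150:350].max(1)<75)[0]+150
    print(r,(x.min(),x.max(),len(x)) if len(x) else None,(d.min(),d.max(),len(d)) if len(d) else None)
E
```

```text
time_s: 27.3
position: [0.4836, -0.3379, 0.1319]
tool_rot: [[-0.998, -0.055, 0.001], [-0.055, 0.998, -0.001], [-0.001, -0.001, -1.0]]
ft_force: [-1.6, 0.7, 5.6]
grip_width: 0.0504
gripper_force: 74.1
time_s: 27.8
position: [0.4835, -0.3377, 0.1312]
tool_rot: [[-0.998, -0.055, -0.0], [-0.055, 0.998, 0.0], [0.0, 0.0, -1.0]]
ft_force: [0.1, -1.4, 0.9]
grip_width: 0.0856
gripper_force: 0.0
time_s: 28.47
position: [0.4836, -0.3378, 0.2806]
tool_rot: [[-0.998, -0.055, 0.002], [-0.055, 0.998, -0.002], [-0.002, -0.002, -1.0]]
ft_force: [1.0, 0.1, -0.4]
grip_width: 0.0853
gripper_force: 0.0
now [ 0.4836 -0.3378  0.2806] yaw 3.15 units [-1.765e+00  1.234e+01 -6.000e-03] roll 1.429 after roll units [-0.217 12.464  0.015] t 28.4667 tilt [ 0.0017 -0.0018]
60 None None
68 None None
76 None None
84 None None
92 None None
100 None None
108 None None
116 None None
124 (np.int64(213), np.int64(293), 28) (np.int64(215), np.int64(291), 54)
132 (np.int64(214), np.int64(292), 71) (np.int64(216), np.int64(291), 9)
140 (np.int64(215), np.int64(292), 11) (np.int64(228), np.int64(278), 51)
148 (np.int64(215), np.int64(292), 11) (np.int64(220), np.int64(278), 45)
156 (np.int64(226), np.int64(279), 3) (np.int64(228), np.int64(278), 6)
164 (np.int64(226), np.int64(279), 3) (np.int64(228), np.int64(278), 18)
172 (np.int64(227), np.int64(279), 3) (np.int64(229), np.int64(278), 39)
180 (np.int64(227), np.int64(279), 4) (np.int64(229), np.int64(277), 40)
188 (np.int64(227), np.int64(279), 4) (np.int64(229), np.int64(277), 11)
196 (np.int64(227), np.int64(278), 3) (np.int64(229), np.int64(277), 35)
204 (np.int64(227), np.int64(278), 3) (np.int64(229), np.int64(277), 40)
212 (np.int64(217), np.int64(289), 12) (np.int64(220), np.int64(287), 7)
220 (np.int64(218), np.int64(289), 10) (np.int64(222), np.int64(276), 3)
228 (np.int64(218), np.int64(289), 39) (np.int64(223), np.int64(287), 22)
```

```bash
python3 -m jog '[{"linear":[0,0,0],"roll":0.72},{"linear":[0,0.3,0],"roll":0.71},{"linear":[-0.02,0.65,0],"roll":0},{"linear":[-0.02,0.65,0],"roll":0},{"linear":[-0.02,0.65,0],"roll":0},{"linear":[-0.02,0.65,0],"roll":0},{"linear":[-0.02,0.65,0],"roll":0},{"linear":[-0.02,0.65,0],"roll":0},{"linear":[-0.02,0.65,0],"roll":0},{"linear":[-0.02,0.65,0],"roll":0},{"linear":[-0.02,0.65,0],"roll":0},{"linear":[-0.02,0.65,0],"roll":0}]'; python3 -m jog '[{"linear":[0,0.65,0],"roll":0},{"linear":[0,0.65,0],"roll":0},{"linear":[0,0.65,0],"roll":0},{"linear":[0,0.65,0],"roll":0},{"linear":[0,0.65,0],"roll":0},{"linear":[0,0.65,0],"roll":0},{"linear":[0,0.65,0],"roll":0},{"linear":[0,0.65,0],"roll":0},{"linear":[0,0.5,0],"roll":0},{"linear":[0,0.2,0],"roll":0},{"linear":[0,0,0],"roll":0},{"linear":[0,0,0],"roll":0}]'
python3 - <<'E'
from h import *
go(.527,.159,.136,-4)
c=optics.calibration("wrist"); im=optics.get_image("wrist"); np.save("w14.npy",im);np.save("w14c.npy",c,allow_pickle=True)
h=cv2.cvtColor(im,cv2.COLOR_RGB2HSV).astype(int)
w=(h[...,0]>5)&(h[...,0]<28)&(h[...,1]>60)&(h[...,2]>60)
n,l,st,ce=cv2.connectedComponentsWithStats(w.astype(np.uint8)); print(st[1:][st[1:,4]>300])
for r in range(60,300,10):
    x=np.where(w[r,180:350])[0]+180
    print(r,(x.min(),x.max(),len(x)) if len(x) else None)
E
```

```text
time_s: 29.52
position: [0.5092, -0.0655, 0.278]
tool_rot: [[-0.998, 0.07, -0.003], [0.07, 0.998, 0.001], [0.003, 0.001, -1.0]]
ft_force: [0.2, 0.5, 0.6]
grip_width: 0.0855
gripper_force: 0.0
time_s: 30.52
position: [0.526, 0.168, 0.2786]
tool_rot: [[-0.998, 0.07, -0.002], [0.07, 0.998, -0.001], [0.001, -0.001, -1.0]]
ft_force: [-0.1, -0.2, 0.5]
grip_width: 0.0855
gripper_force: 0.0
now [0.526  0.168  0.2786] yaw -3.99 units [-0.046 -0.221  3.564] roll 0.002 after roll units [-0.04  -0.223  3.564] t 30.5167 tilt [-0.0015 -0.0006]
[[  356    69   114   180 14970]
 [   50    90    85   181  6300]
 [  209   101    28   161  3458]
 [  257   100    24   162  3510]
 [  420   272    48    20   547]
 [   65   345    27    20   385]
 [  412   369    32    15   330]]
60 None
70 None
80 None
90 None
100 (np.int64(258), np.int64(278), 21)
110 (np.int64(209), np.int64(280), 48)
120 (np.int64(210), np.int64(280), 47)
130 (np.int64(211), np.int64(280), 46)
140 (np.int64(212), np.int64(279), 44)
150 (np.int64(212), np.int64(279), 44)
160 (np.int64(212), np.int64(279), 44)
170 (np.int64(213), np.int64(279), 43)
180 (np.int64(213), np.int64(279), 44)
190 (np.int64(214), np.int64(279), 42)
200 (np.int64(214), np.int64(279), 42)
210 (np.int64(215), np.int64(278), 40)
220 (np.int64(215), np.int64(278), 41)
230 (np.int64(216), np.int64(278), 40)
240 (np.int64(216), np.int64(279), 42)
250 (np.int64(216), np.int64(279), 42)
260 (np.int64(217), np.int64(277), 39)
270 None
280 None
290 None
```

```bash
python3 - <<'E'
from h import *
c=np.load("w14c.npy",allow_pickle=True).item()
ctr("carton",c,[(208.5,101),(281,100.5),(217,262),(278.5,262)],.157,1)
p=back(c,[(209.5,115),(216.5,240),(280.5,115),(278.5,235)],.157);print(p.round(4).tolist())
E
```

```text
carton [0.5284 0.1624] long 0.1584 wid 0.0637 ang -3.34 -93.85
[[0.4592, 0.1346, 0.157], [0.5807, 0.1283, 0.157], [0.4637, 0.198, 0.157], [0.5796, 0.1908, 0.157]]
```

```bash
python3 -m jog '[{"linear":[-0.05,-0.19,0.1],"roll":-0.1},{"linear":[0,0,0.5],"roll":0},{"linear":[0,0,0.6],"roll":0},{"linear":[0,0,0.6],"roll":0},{"linear":[0,0,0.5],"roll":0},{"linear":[0,0,0.4],"roll":0},{"linear":[0,0,0.3],"roll":0},{"linear":[0,0,0.2],"roll":0},{"linear":[0,0,0],"roll":0},{"linear":[0,0,0],"roll":0},{"linear":[0,0,0],"roll":0}]'; python3 -c "
from h import *; go(.5275,.1605,.129,-3.5)"
```

```text
time_s: 31.48
position: [0.5281, 0.1604, 0.1521]
tool_rot: [[-0.998, 0.062, 0.001], [0.062, 0.998, 0.0], [-0.001, 0.0, -1.0]]
ft_force: [-1.1, -0.6, 0.9]
grip_width: 0.0855
gripper_force: 0.0
now [0.5281 0.1604 0.1521] yaw -3.53 units [0.017 0.002 0.578] roll -0.006 after roll units [0.016 0.002 0.578] t 31.4833 tilt [0.0014 0.0001]
```

```bash
python3 -m jog '[{"linear":[0,0,0.25],"roll":0},{"linear":[0,0,0.2],"roll":0},{"linear":[0,0,0.12],"roll":0},{"linear":[0,0,0],"roll":0},{"linear":[0,0,0],"roll":0},{"linear":[0,0,0],"roll":0}]'; python3 -m jog '[{"linear":[0,0,0],"roll":0},{"linear":[0,0,0],"roll":0},{"linear":[0,0,0],"roll":0},{"linear":[0,0,0],"roll":0},{"linear":[0,0,0],"roll":0},{"linear":[0,0,0],"roll":0},{"linear":[0,0,0],"roll":0}]' -1 60 ; python3 -m jog '[{"linear":[0,0,-0.1],"roll":0},{"linear":[0,0,-0.3],"roll":0},{"linear":[0,0,-0.5],"roll":0},{"linear":[0,0,-0.6],"roll":0},{"linear":[0,0,-0.5],"roll":0},{"linear":[0,0,-0.3],"roll":0},{"linear":[0,0,0],"roll":0},{"linear":[0,0,0],"roll":0},{"linear":[0,0,0],"roll":0}]'
python3 - <<'E'
from h import *
go(.5235,.3295,.22,-4.2)
c=optics.calibration("wrist"); im=optics.get_image("wrist"); np.save("w15.npy",im);np.save("w15c.npy",c,allow_pickle=True)
print([(r,im[r,225].tolist(),im[r,270].tolist()) for r in range(60,130,3)])
for r in (110,150): print(np.abs(np.diff(im[r].astype(int).sum(1))).argsort()[-12:])
E
```

```text
time_s: 31.98
position: [0.5278, 0.1609, 0.1287]
tool_rot: [[-0.998, 0.061, 0.0], [0.061, 0.998, 0.0], [-0.0, 0.0, -1.0]]
ft_force: [-0.4, 0.6, 0.4]
grip_width: 0.0854
gripper_force: 0.0
time_s: 32.57
position: [0.528, 0.1608, 0.1291]
tool_rot: [[-0.998, 0.061, 0.001], [0.061, 0.998, 0.0], [-0.001, 0.0, -1.0]]
ft_force: [-0.3, -0.1, 5.7]
grip_width: 0.0631
gripper_force: 67.3
time_s: 33.32
position: [0.5271, 0.1608, 0.2192]
tool_rot: [[-0.998, 0.061, -0.002], [0.061, 0.998, -0.0], [0.002, -0.0, -1.0]]
ft_force: [-0.6, 0.5, -2.5]
grip_width: 0.0629
gripper_force: 66.5
now [0.5271 0.1608 0.2192] yaw -3.51 units [ 0.348  4.205 -0.02 ] roll 0.139 after roll units [ 0.399  4.2   -0.02 ] t 33.3167 tilt [-0.0024 -0.0001]
[(60, [90, 90, 89], [86, 87, 85]), (63, [85, 86, 85], [89, 88, 87]), (66, [84, 87, 84], [90, 93, 91]), (69, [91, 91, 89], [91, 90, 90]), (72, [91, 94, 92], [94, 96, 92]), (75, [152, 151, 143], [150, 149, 139]), (78, [152, 151, 141], [150, 150, 141]), (81, [147, 145, 136], [157, 157, 146]), (84, [151, 151, 142], [150, 149, 139]), (87, [148, 146, 136], [146, 146, 136]), (90, [160, 158, 150], [152, 152, 141]), (93, [162, 160, 152], [152, 148, 140]), (96, [156, 154, 146], [155, 153, 144]), (99, [152, 151, 139], [157, 154, 144]), (102, [148, 149, 139], [160, 163, 152]), (105, [149, 152, 140], [156, 157, 145]), (108, [154, 151, 142], [155, 154, 143]), (111, [148, 145, 135], [152, 153, 142]), (114, [147, 145, 135], [152, 153, 143]), (117, [148, 145, 135], [149, 148, 137]), (120, [155, 152, 138], [152, 151, 142]), (123, [151, 146, 136], [156, 155, 146]), (126, [151, 145, 135], [153, 154, 142]), (129, [149, 142, 134], [154, 157, 146])]
[ 73   7 326  68 142 409  66  18  19  71  55  67]
[ 84 400 402 403 148 149 160  81  82  63 159  64]
```

```bash
python3 - <<'E'
from h import *
c=np.load("w15c.npy",allow_pickle=True).item(); im=np.load("w15.npy").astype(int)
print(c["T"][:3,3], back(c,[(225,73.5),(270,73.5),(247,73.5)],.2473).round(4))
print([(x,im[95,x].tolist()) for x in list(range(186,206,2))+list(range(296,320,2))])
E
```

```text
[0.46271511 0.1654447  0.36150418] [[0.4472 0.156  0.2473]
 [0.4482 0.1728 0.2473]
 [0.4477 0.1642 0.2473]]
[(186, [129, 97, 66]), (188, [127, 96, 63]), (190, [130, 98, 63]), (192, [125, 91, 61]), (194, [122, 90, 63]), (196, [123, 90, 59]), (198, [123, 89, 56]), (200, [128, 95, 65]), (202, [124, 90, 62]), (204, [121, 89, 59]), (296, [119, 88, 57]), (298, [122, 91, 61]), (300, [122, 89, 61]), (302, [121, 90, 65]), (304, [117, 88, 58]), (306, [120, 89, 61]), (308, [124, 91, 61]), (310, [123, 89, 61]), (312, [123, 90, 62]), (314, [120, 89, 59]), (316, [116, 83, 54]), (318, [121, 92, 62])]
```

```bash
python3 -m jog '[{"linear":[0.04,0.4,-0.2],"roll":0.14},{"linear":[0.06,0.65,0],"roll":0},{"linear":[0.06,0.65,0],"roll":0},{"linear":[0.06,0.65,0],"roll":0},{"linear":[0.06,0.65,0],"roll":0},{"linear":[0.06,0.6,0],"roll":0},{"linear":[0.05,0.4,0.2],"roll":0},{"linear":[0.0,0.2,0.3],"roll":0},{"linear":[0,0,0.3],"roll":0},{"linear":[0,0,0.3],"roll":0},{"linear":[0,0,0],"roll":0},{"linear":[0,0,0],"roll":0}]'
python3 - <<'E'
from h import *
go(.5237,.3295,.133,-4.2)
c=optics.calibration("wrist"); im=optics.get_image("wrist"); np.save("w16.npy",im);np.save("w16c.npy",c,allow_pickle=True)
print([(r,im[r,225].tolist(),im[r,270].tolist()) for r in range(30,130,3)])
h=cv2.cvtColor(im,cv2.COLOR_RGB2HSV).astype(int)
w=(h[...,0]>5)&(h[...,0]<28)&(h[...,1]>60)&(h[...,2]>60)
for r in range(40,200,8):
    x=np.where(w[r,100:420])[0]+100; d=np.where(im[r,100:420].max(1)<60)[0]+100
    print(r,(x.min(),x.max(),len(x)) if len(x) else None,(d.min(),d.max(),len(d)) if len(d) else None)
E
```

```text
time_s: 34.37
position: [0.524, 0.3288, 0.1831]
tool_rot: [[-0.997, 0.074, -0.003], [0.074, 0.997, -0.001], [0.003, -0.001, -1.0]]
ft_force: [0.2, -0.3, -1.4]
grip_width: 0.0629
gripper_force: 66.5
now [0.524  0.3288 0.1831] yaw -4.24 units [0.005 0.018 1.254] roll -0.008 after roll units [0.008 0.016 1.254] t 34.3667 tilt [-0.0027 -0.0012]
[(30, [110, 112, 111], [111, 111, 110]), (33, [108, 110, 107], [110, 111, 111]), (36, [109, 108, 107], [112, 112, 110]), (39, [107, 106, 105], [108, 108, 108]), (42, [103, 104, 100], [109, 111, 107]), (45, [100, 100, 97], [107, 108, 106]), (48, [107, 107, 104], [107, 106, 105]), (51, [110, 112, 109], [108, 107, 106]), (54, [109, 109, 107], [108, 112, 109]), (57, [112, 111, 111], [111, 111, 112]), (60, [108, 109, 108], [107, 106, 105]), (63, [108, 109, 107], [107, 109, 108]), (66, [104, 102, 104], [107, 109, 104]), (69, [162, 135, 103], [174, 145, 109]), (72, [44, 43, 43], [201, 166, 122]), (75, [173, 170, 160], [171, 174, 162]), (78, [174, 172, 162], [178, 178, 166]), (81, [169, 169, 158], [176, 174, 165]), (84, [171, 170, 160], [172, 170, 159]), 
[... 703 characters left out ...]
.int64(186), np.int64(323), 85)
80 (np.int64(170), np.int64(334), 106) None
88 (np.int64(170), np.int64(334), 107) None
96 (np.int64(171), np.int64(333), 106) None
104 (np.int64(171), np.int64(333), 106) None
112 (np.int64(172), np.int64(332), 104) None
120 (np.int64(172), np.int64(332), 104) None
128 (np.int64(173), np.int64(331), 103) None
136 (np.int64(174), np.int64(331), 102) None
144 (np.int64(174), np.int64(330), 101) None
152 (np.int64(175), np.int64(330), 101) None
160 (np.int64(175), np.int64(329), 101) None
168 (np.int64(176), np.int64(329), 100) None
176 (np.int64(177), np.int64(328), 98) None
184 (np.int64(178), np.int64(327), 97) None
192 (np.int64(178), np.int64(327), 97) None
```

```bash
python3 - <<'E'
from h import *
c=np.load("w16c.npy",allow_pickle=True).item()
print("plate near",back(c,[(183.5,72),(325.8,72),(225,67.8),(270,67.8)],.129).round(4).tolist())
print("carton near",back(c,[(169.5,80),(334.5,80),(225,73.7),(270,73.7)],.2112).round(4).tolist()); go(.5237,.3295,.133,-4.2)
E
```

```text
plate near [[0.4298, 0.2919, 0.129], [0.4366, 0.3832, 0.129], [0.4293, 0.3188, 0.129], [0.4314, 0.3475, 0.129]]
carton near [[0.4447, 0.3041, 0.2112], [0.4493, 0.3661, 0.2112], [0.444, 0.3252, 0.2112], [0.4453, 0.342, 0.2112]]
now [0.5244 0.329  0.1842] yaw -4.24 units [0.017 0.011 1.28 ] roll -0.008 after roll units [0.018 0.011 1.28 ] t 34.4167 tilt [-0.0008 -0.0004]
```

```bash
python3 -m jog '[{"linear":[0.02,0.03,0.2],"roll":0},{"linear":[0,0,0.3],"roll":0},{"linear":[0,0,0.3],"roll":0},{"linear":[0,0,0.2],"roll":0},{"linear":[0,0,0.15],"roll":0},{"linear":[0,0,0.06],"roll":0},{"linear":[0,0,0],"roll":0},{"linear":[0,0,0],"roll":0},{"linear":[0,0,0],"roll":0}]'; python3 -c "
from h import *; go(.5235,.330,.1332,-4.2)"
```

```text
time_s: 35.17
position: [0.5238, 0.3309, 0.1368]
tool_rot: [[-0.997, 0.073, 0.001], [0.073, 0.997, 0.0], [-0.001, 0.001, -1.0]]
ft_force: [0.2, -0.2, -1.4]
grip_width: 0.063
gripper_force: 66.5
now [0.5238 0.3309 0.1368] yaw -4.21 units [ 0.007 -0.022  0.09 ] roll -0.002 after roll units [ 0.007 -0.022  0.09 ] t 35.1667 tilt [0.0012 0.0005]
```

```bash
python3 -m jog '[{"linear":[0,0,0.05],"roll":0},{"linear":[0,0,0.04],"roll":0},{"linear":[0,0,0],"roll":0},{"linear":[0,0,0],"roll":0},{"linear":[0,0,0],"roll":0},{"linear":[0,0,0],"roll":0}]'; python3 -m jog '[{"linear":[0,0,0],"roll":0},{"linear":[0,0,0],"roll":0},{"linear":[0,0,0],"roll":0},{"linear":[0,0,0],"roll":0},{"linear":[0,0,0],"roll":0},{"linear":[0,0,0],"roll":0}]' 1;  python3 -m jog '[{"linear":[0,0,-0.2],"roll":0},{"linear":[0,0,-0.6],"roll":0},{"linear":[0,0,-0.8],"roll":0},{"linear":[0,0,-0.8],"roll":0},{"linear":[0,0,-0.8],"roll":0},{"linear":[0,0,-0.5],"roll":0},{"linear":[0,0,0],"roll":0},{"linear":[0,0,0],"roll":0}]' 1
python3 - <<'E'
from h import *
c=optics.calibration("wrist"); im=optics.get_image("wrist").astype(int); np.save("w17.npy",im)
for r in range(80,240,12):
    g=im[r].sum(1); e=np.where(np.abs(g[3:]-g[:-3])>110)[0]+1; e=e[(e>170)&(e<330)]; print(r,e.tolist())
g=im[:,230].sum(1); print("col230",(np.where(np.abs(g[3:]-g[:-3])>110)[0]+1).tolist())
p=back(c,[(0,0)],.157); go(.5,.3,.3)
E
```

```text
time_s: 35.67
position: [0.5237, 0.3308, 0.1332]
tool_rot: [[-0.997, 0.073, 0.001], [0.073, 0.997, 0.0], [-0.001, 0.0, -1.0]]
ft_force: [-2.3, -1.3, 5.8]
grip_width: 0.0627
gripper_force: 67.4
time_s: 36.17
position: [0.5235, 0.3307, 0.1324]
tool_rot: [[-0.997, 0.073, -0.0], [0.073, 0.997, -0.0], [0.0, -0.0, -1.0]]
ft_force: [0.2, 0.2, 0.3]
grip_width: 0.0852
gripper_force: 0.0
time_s: 36.83
position: [0.5236, 0.3308, 0.2818]
tool_rot: [[-0.997, 0.073, 0.002], [0.073, 0.997, 0.001], [-0.002, 0.001, -1.0]]
ft_force: [-0.5, 0.4, -0.5]
grip_width: 0.0853
gripper_force: 0.0
80 [303, 304, 305]
92 [205, 206, 207, 212, 213, 233, 234, 235, 267, 268, 269, 270, 282, 283, 284, 289, 290, 296, 297, 298, 299, 300, 301, 303, 304, 305]
104 [205, 206, 207, 212, 213, 214, 238, 239, 240, 263, 264, 265, 279, 280, 281, 286, 287, 288, 289, 290, 291, 295, 296, 297, 311, 312, 313]
116 [238, 239, 240, 263, 264, 265, 287, 311, 312, 313]
128 [186, 216, 239, 240, 241, 263, 264, 265, 287, 288, 295, 296, 312, 313, 314]
140 [193, 194, 195, 201, 202, 203, 216, 217, 218, 219, 239, 240, 241, 263, 264, 265, 287, 288, 
[... 285 characters left out ...]
239, 240, 241, 263, 264, 265, 284, 285, 286, 293, 294]
200 [208, 209, 219, 220, 239, 240, 241, 263, 264, 265, 284, 285, 286, 293, 294]
212 [209, 210, 218, 219, 220, 239, 240, 241, 242, 263, 264, 265, 284, 285, 286, 292, 293]
224 [210, 219, 220, 221, 240, 241, 242, 263, 264, 265, 284, 285, 291, 292, 293]
236 [210, 211, 212, 213, 215, 216, 217, 218, 220, 221, 240, 241, 242, 263, 264, 265, 283, 284, 285, 286, 288, 289, 290, 292, 293]
col230 [6, 7, 8, 10, 11, 12, 84, 85, 86, 90, 91, 92, 93, 96, 97, 150, 151, 152, 258, 259, 260, 262, 263, 277, 278, 279, 314, 315, 316]
now [0.5233 0.3306 0.2803] yaw -4.21 units [ 0.525 -0.807 -0.492] roll None after roll units None t 36.8833 tilt [-0.0004 -0.0002]
```

```bash
python3 -m jog '[{"linear":[0,0,0],"roll":0},{"linear":[0,0,0],"roll":0},{"linear":[0,0,0],"roll":0},{"linear":[0,0,0],"roll":0}]' >/dev/null; python3 -c "
from h import *
print(env.close_job())"
```

```text
the job is handed in; nothing more can be done
None
```

The cutter, slim box, adapter and long carton are each released and flat in their own nests, judging by the wrist camera. I never went near the tape roll or the pen, though I did not re-measure them at the end. The job was handed in at about 37 s; it returned no verdict.

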